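# Swap the bowl and the loaf tin in the bench rail

### The arm

A 6-joint arm with a two-finger parallel gripper is mounted at the origin on the work surface. World frame = base frame: x ahead of the robot, y to its left, z up, the work surface at z = 0. Lengths are in m, angles in degrees, forces in N, time in s.
With the tool pointing down it reaches from about 0.3 to 0.85 m from the base axis. Payload 4.2 kg.
Tool frame: the origin (TCP) lies midway between the tips of the shut fingers; the grasp point (between the pads) lies 19 mm behind it; x points along the fingers, y is the direction in which the jaws open and shut, and the axes are right-handed (so a half turn about x gives the same grasp; the last joint's range is limited). The gripper opens to 91 mm and grips with 3 to 60 N. Pads are 32 mm wide; open, the fingers measure 118 mm over their backs; the gripper's body (76 mm by 178 mm) begins 60 mm behind the grasp point.
Start: joints at [63.312, 18.312, 89.639, -0, 72.044, -1.146], TCP at [0.248, 0.519, 0.182] pointing down, gripper open.
Joint ranges: [-177.97, 177.97], [-48.28, 115.42], [12.27, 149.76], [-77.06, 257.06], [2.81, 150.46], [-146.56, 146.56]. Speed limits (degrees/s): [147.25, 147.25, 180, 180, 180, 180].

### API

Orientations are given as a 3x3 rotation matrix whose columns are the frame's x, y, z axes.
In Python, from workcell import monitor, cams, job gives the robot as it stands.
- The arm moves only by the tool play_rows, never from a script. Its argument "increments" is a list of rows, each a list of 6 numbers: the shift along the world's x, y, z scaled (see below), then the turn, a rotation vector about the world's x, y, z scaled (see below). A call has 1 to 8 rows; each row shifts and turns the commanded pose from where the row before left it; what a row does not reach is not made up. The controller multiplies each number of a shift by 0.04 m and each number of a turn by 4 degrees. A row lasts 1/12 s, in which the tool goes at most 41.7 mm and 7.16 degrees, less where a joint would pass 70% of its speed; a pose out of reach is approached as far as the arm can. A call with a number of a shift or a turn outside -1 to 1 is refused whole. A call with a gripper value outside its range is refused whole. "jaw" is the finger opening in mm, from 0 to 91.2, set as the call begins (left out, the last holds). The fingers move at their own pace and stop on an object; "squeeze" is the grip in N (left out, the last holds). Time passes only in rows, so rows that do not move let the fingers close. It gives the time, the measured TCP pose, the force and the opening at its end, in the units of the state.
- monitor.get_state(): the state, without advancing time (a new reading comes with each control period).
- cams.grab_frame(name): name is "scene" or "top" or "wrist"; returns the picture (480x640x3 uint8, blue, green, red); there is no depth.
- cams.get_calibration(name): a dict with "fov_y" (degrees; the focal length in pixels is half the picture's height over the tangent of half this angle, whatever the lens; pixels are square), "cx", "cy" (the principal point, pixels), "camera_from_world" (4x4, takes a point from world to camera coordinates); the wrist camera has in their place "mount" (4x4, takes a point from camera to tool coordinates, whose origin is the TCP and whose axes are the tool frame's). Camera axes: x right, y down, z forward; pixel columns grow to the right and rows downward; lengths in m; the calibration is good to about 2 mm. A picture is of the moment at which its call begins: read the wrist's pose just before it. get_calibration takes no time and is no camera call.
- job.close_job(): hands the job in, once; it reports no verdict.
The state is a dict: "clock": time; "joint_positions": joint angles; "joint_velocities": joint speeds; "joint_efforts": joint torques, N m; "tcp_pos": TCP position; "ee_rot": TCP orientation; "wrist_force": force on the tool from outside, world axes, zero at the start; "moment": the same for the moment, N m; "gripper_width": opening from 0.0 (shut) to 1.0 (fully open).
Only numpy, scipy, OpenCV 4.12 (cv2) and the standard library are available. Lean on these libraries where they do the work, as an engineer would, in place of code of your own. Each camera call takes 0.05 s, during which the arm holds its last target.

### The job

The round steel bowl and the steel loaf tin stand in the wrong bays of the low two-bay rail on the marble bench: swap them, so that each ends in the other one's bay, pushed fully home against the back fence, upright, the tin square to the rail. Slide them along the bench without lifting them off it, and leave everything else on the bench where it is.

Things in the scene. Friction and masses are not known exactly. Their poses are not given: they have to be found in the camera images.
- rail: Low steel rail fixed on the bench, an E seen from above: a back fence 290 mm long and three side fences reaching 78 mm forward, all 30 mm high, 10 mm thick. Two bays, each 130 mm wide inside, open above and to the robot, floor bare bench. Origin: bench level, middle of the back fence's front face; x points into the fence, away from the robot, y left along it. Bay middles at y = +70 and -70 mm.
- bay_left (a point): Point on the bench in the left bay, on the bay's middle line, 62 mm in front of the back fence (y = +70 mm in the rail's frame).
- bay_right (a point): The same in the right bay (y = -70 mm in the rail's frame).
- bowl_mid (a point): Round open steel bowl standing loose in one of the bays, about 0.45 kg. 116 mm across the rim outside, 100 mm at the foot, 60 mm high, steep wall 4 mm thick, floor 4 mm thick. The point is its centre, half-way up (30 mm over its underside).
- tin_mid (a point): Rectangular open steel loaf tin standing loose in the other bay, about 0.5 kg. 130 mm long (its x axis), 104 mm wide (its y axis), 60 mm high, upright walls 4 mm thick, floor 4 mm thick. It starts with its length roughly along the rail's x axis. The point is its centre, half-way up (30 mm over its underside).
- canister: White ceramic jar with steel lid, 76 mm across, 130 mm high, standing to the left of the rail. Origin: centre of its underside. To be left alone. The bench in front of the rail is free, and on to the right between spoon, mug and robot.
- cup: Aluminium mug, 80 mm across, 90 mm high, with a handle that stands out about 30 mm, to the right of the rail. Origin: centre of its underside. To be left alone.
- scraper: Flat blue plastic bench scraper, 100 by 140 mm, 10 mm thick at most, lying in front and to the left of the rail. Origin: centre of its underside. To be left alone.
- spoon: Wooden spoon, about 190 mm long (its x axis), lying flat just right of the rail, pointing away from the robot. Origin: on the bench, near its middle; the bowl end is at +x. To be left alone.
There are look-alikes about, which are no part of the job. What is shaped like the part that bears tin_mid but green is not meant. Leave any purple look-alike of the part that bears bowl_mid alone.

How it is judged:
By the outcome, as a careful person would: the job done as asked, in the order asked, and still so for the second after the job is handed in, with the robot touching nothing.
It also fails if it takes over 70 s, if anything falls off the work surface, if the arm or the gripper's body presses on something with over 40 N, if the wrist force passes 120 N, or if a joint passes its speed limit or range.

## Working session

There is one attempt and no reset: what is moved stays moved. The work goes in short steps, Python scripts to look and compute and a tool call to move; the robot and the scene stay as the last step left them, time stands still between calls to the robot, and variables do not carry over. Pictures are saved under pics/ and viewed, and the job is handed in when it is done.

Besides the shell and the picture viewer there is one more tool, called as a command line: name --pt "numbers of a row" for each row, then --argument value for the rest. play_rows: Moves the arm, as the interface text tells. Its arguments: {"type":"object","properties":{"increments":{"type":"array"},"jaw":{"type":"number"},"squeeze":{"type":"number"}},"required":["increments"]}

```bash
ls; mkdir -p pics; python3 - <<'E'
from workcell import monitor,cams,job
import cv2
print(monitor.get_state())
for n in ("scene","top"):
    c=cams.get_calibration(n);print(n,c)
    cv2.imwrite(f"pics/{n}0.png",cams.grab_frame(n))
print(cams.get_calibration("wrist"))
E
```

```text
pics
{'clock': 0.0, 'joint_positions': array([ 6.33097801e+01,  1.83507994e+01,  8.97081617e+01,  3.72466008e-04,
        7.20439796e+01, -1.14600132e+00]), 'joint_velocities': array([-0.06857818, -0.0203617 ,  0.09564643, -0.02729235, -0.01853777,
        0.01764031]), 'joint_efforts': array([ 7.74840373e-04, -4.12462807e+01, -2.31967646e+01,  7.26640876e-02,
        4.57542110e-02, -1.58470480e-04]), 'tcp_pos': array([0.24768165, 0.51827767, 0.18131688]), 'ee_rot': array([[-8.12521738e-04,  4.31208631e-01,  9.02251881e-01],
       [-1.60243886e-03,  9.02250459e-01, -4.31209395e-01],
       [-9.99998386e-01, -1.79617048e-03, -4.21126432e-05]]), 'wrist_force': array([ 0.0060913 , -0.40144244, -0.36846048]), 'moment': array([ 0.00236822, -0.04380643, -0.02313134]), 'gripper_width': 0.9995701916373099}
scene {'fov_y': 49.03262357552631, 'cx': 319.0361667870488, 'cy': 244.9522151616257, 'camera_from_world': array([[-0.13153941,  0.99118084,  0.01606003,  0.09615559],
       [ 0.77905056,  0.11337876, -0.61662426, -0.33742211],
       [-0.61300702, -0.06859881, -0.78709377,  1.37290989],
       [ 0.        ,  0.        ,  0.        ,  1.        ]])}
top {'fov_y': 53.98403665679661, 'cx': 314.7199989125666, 'cy': 242.33956952987634, 'camera_from_world': array([[-0.00687061, -0.9994417 ,  0.0326968 , -0.05882031],
       [-0.99607824,  0.00395586, -0.08838835,  0.49410142],
       [ 0.08820965, -0.03317586, -0.99554931,  1.02828354],
       [ 0.        ,  0.        ,  0.        ,  1.        ]])}
{'fov_y': 59.799541007910854, 'cx': 320.5911525794728, 'cy': 235.06784467180674, 'mount': array([[ 5.26735572e-04, -2.39404534e-01,  9.70919766e-01,
        -2.02336696e-01],
       [ 9.99999771e-01,  5.38078803e-04, -4.09835045e-04,
        -2.24980128e-04],
       [-4.24314977e-04,  9.70919760e-01,  2.39404763e-01,
        -6.75801501e-02],
       [ 0.00000000e+00,  0.00000000e+00,  0.00000000e+00,
         1.00000000e+00]])}
```

View pics/top0.png

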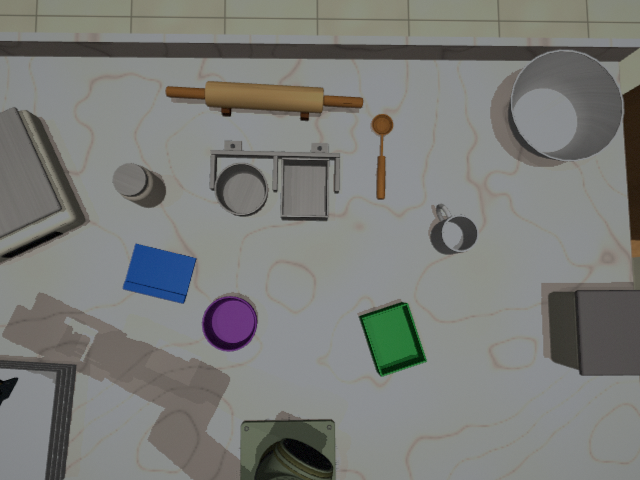

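View pics/scene0.png

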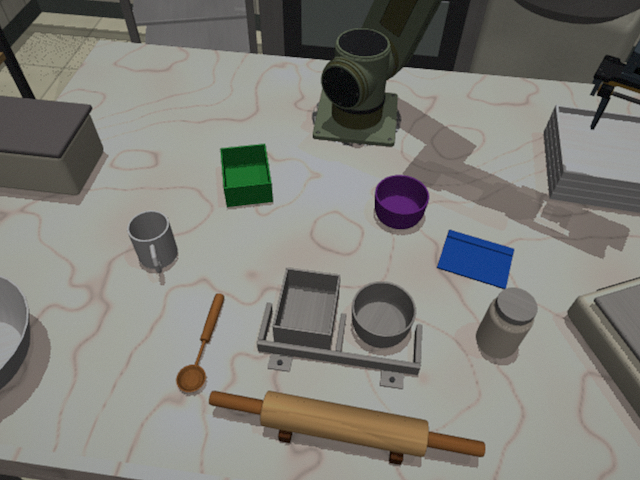

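The bowl is in the left bay (about 242,190) and the tin in the right bay (about 304,188). A purple bowl (230,322) and a green tin (393,338) stand in front as decoys. I'll zoom in to measure.

```bash
cat > h.py <<'E'
import numpy as np, cv2
from workcell import monitor,cams,job
def ray(n,uv,z,st=None):
    c=cams.get_calibration(n); f=240/np.tan(np.radians(c['fov_y']/2))
    uv=np.atleast_2d(uv).astype(float)
    d=np.c_[(uv[:,0]-c['cx'])/f,(uv[:,1]-c['cy'])/f,np.ones(len(uv))]
    if n=='wrist':
        M=c['mount'];T=np.eye(4);T[:3,:3]=st['ee_rot'];T[:3,3]=st['tcp_pos'];W=T@M
    else: W=np.linalg.inv(c['camera_from_world'])
    D=d@W[:3,:3].T;o=W[:3,3]
    return o+D*((z-o[2])/D[:,2])[:,None]
def proj(n,P,st=None):
    c=cams.get_calibration(n); f=240/np.tan(np.radians(c['fov_y']/2))
    P=np.atleast_2d(P).astype(float)
    if n=='wrist':
        M=c['mount'];T=np.eye(4);T[:3,:3]=st['ee_rot'];T[:3,3]=st['tcp_pos'];W=np.linalg.inv(T@M)
    else: W=c['camera_from_world']
    q=P@W[:3,:3].T+W[:3,3]
    return np.c_[q[:,0]/q[:,2]*f+c['cx'],q[:,1]/q[:,2]*f+c['cy']]
def crop(img,x0,y0,w,h,s,out):
    cv2.imwrite(out,cv2.resize(img[y0:y0+h,x0:x0+w],None,fx=s,fy=s,interpolation=cv2.INTER_CUBIC))
E
python3 - <<'E'
from h import *
crop(cv2.imread('pics/top0.png'),200,130,160,100,5,'pics/top0c.png')
crop(cv2.imread('pics/scene0.png'),250,260,190,140,4,'pics/scene0c.png')
E
```

```text
(no output)
```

View pics/top0c.png

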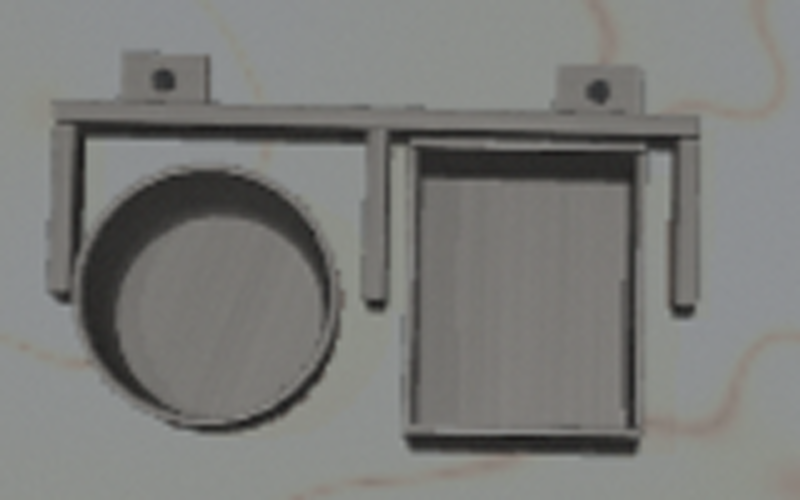

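View pics/scene0c.png

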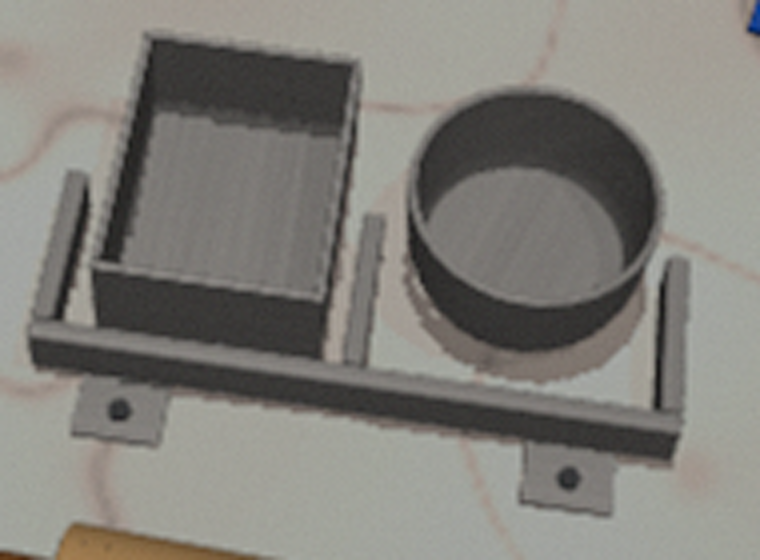

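```bash
cat >> h.py <<'E'
def un(c,x0,y0,s): return (np.atleast_2d(c)+.5)/s-.5+np.array([x0,y0])
E
python3 - <<'E'
from h import *
np.set_printoptions(precision=4,suppress=True)
T=lambda c,z: ray('top',un(c,200,130,5),z)
S=lambda c,z: ray('scene',un(c,250,260,4),z)
print('rail back corners L,R',T([(55,102),(699,117)],.03))
a=T([(55,102),(699,117)],.03)[:,:2]; print(np.linalg.norm(a[0]-a[1]), np.degrees(np.arctan2(*(a[1]-a[0])[::1])))
print('tips L M R',T([(60,291),(374,299),(683,305)],.03))
print('rail scene back corners R? L',S([(33,340),(681,428)],.03)) 
print('rail scene tips R M L',S([(78,172),(374,215),(679,260)],.03))
t=T([(413,146),(645,148),(640,437),(405,433)],.06);print('tin',t,t.mean(0));
for i in range(4): print(np.linalg.norm(t[i]-t[(i+1)%4]))
t=S([(147,35),(359,63),(325,299),(93,265)],.06);print('tin scene',t,t.mean(0))
for i in range(4): print(np.linalg.norm(t[i]-t[(i+1)%4]))
b=T([(76,296),(340,296),(208,165),(208,428)],.06);print('bowl',b, b[:2].mean(0),b[2:].mean(0))
b=S([(407,200),(663,210),(540,88),(530,307)],.06);print('bowl sc',b, b[:2].mean(0),b[2:].mean(0))
p=np.array
for n,z in (('purple',.06),): print(n,ray('top',[(203,322),(258,322),(230,296),(230,350)],z))
print('green',ray('top',[(361,317),(405,303),(426,360),(381,375)],.06))
print('mug',ray('top',[(431,235),(477,235),(440,207),(454,254)],.09))
print('spoon',ray('top',[(380,199),(372,125)],.01))
print('can',ray('top',[(113,183),(152,183)],.13))
print('scraper',ray('top',[(196,258),(185,302)],.01))
E
```

```text
rail back corners L,R [[ 0.7016  0.1705  0.03  ]
 [ 0.6954 -0.1184  0.03  ]]
0.28894669849668203 -178.77688989815488
tips L M R [[ 0.6157  0.1672  0.03  ]
 [ 0.6121  0.0279  0.03  ]
 [ 0.6093 -0.1102  0.03  ]]
rail scene back corners R? L [[ 0.6991 -0.1136  0.03  ]
 [ 0.7013  0.171   0.03  ]]
rail scene tips R M L [[ 0.6111 -0.1104  0.03  ]
 [ 0.6146  0.0289  0.03  ]
 [ 0.6186  0.169   0.03  ]]
tin [[ 0.6737  0.0094  0.06  ]
 [ 0.673  -0.0919  0.06  ]
 [ 0.5454 -0.0885  0.06  ]
 [ 0.5474  0.013   0.06  ]] [ 0.6099 -0.0395  0.06  ]
0.10134976972808112
0.12760943345268336
0.10153346859455387
0.12634486773651782
tin scene [[ 0.5501 -0.0872  0.06  ]
 [ 0.5518  0.0137  0.06  ]
 [ 0.6772  0.0125  0.06  ]
 [ 0.6749 -0.0897  0.06  ]] [ 0.6135 -0.0377  0.06  ]
0.10097525369842927
0.12539702872760114
0.10223614362954662
0.12478927217117489
bowl [[0.6073 0.1547 0.06  ]
 [0.6073 0.0411 0.06  ]
 [0.6651 0.0984 0.06  ]
 [0.5497 0.0976 0.06  ]] [0.6073 0.0979 0.06  ] [0.6074 0.098  0.06  ]
bowl sc [[0.6228 0.043  0.06  ]
 [0.6118 0.1568 0.06  ]
 [0.5539 0.0987 0.06  ]
 [0.6686 0.1007 0.06  ]] [0.6173 0.0999 0.06  ] [0.6113 0.0997 0.06  ]
purple [[0.3232 0.176  0.06  ]
 [0.3221 0.0607 0.06  ]
 [0.3771 0.12   0.06  ]
 [0.2646 0.119  0.06  ]]
green [[ 0.3306 -0.1577  0.06  ]
 [ 0.3594 -0.2527  0.06  ]
 [ 0.239  -0.2947  0.06  ]
 [ 0.2091 -0.1982  0.06  ]]
mug [[ 0.5024 -0.3046  0.09  ]
 [ 0.502  -0.4027  0.09  ]
 [ 0.562  -0.3256  0.09  ]
 [ 0.462  -0.3522  0.09  ]]
spoon [[ 0.5938 -0.212   0.01  ]
 [ 0.7675 -0.1967  0.01  ]]
can [[0.6048 0.3442 0.13  ]
 [0.6048 0.2672 0.13  ]]
scraper [[0.4609 0.2036 0.01  ]
 [0.3635 0.2262 0.01  ]]
```

play_rows --pt "0.56 -0.65 0 0 0 -0.97" --pt "0.56 -0.65 0 0 0 -0.97" --pt "0.56 -0.65 0 0 0 -0.97" --pt "0.56 -0.65 0 0 0 -0.97" --pt "0.56 -0.65 0 0 0 -0.97" --pt "0.56 -0.65 0 0 0 -0.97" --pt "0.56 -0.65 0 0 0 -0.97" --pt "0.56 -0.65 0 0 0 -0.97" --jaw 0

```text
clock: 0.77
tcp_pos: [0.4277, 0.3093, 0.1819]
ee_rot: [[-0.0, 0.836, 0.548], [-0.0, 0.548, -0.836], [-1.0, -0.001, 0.0]]
wrist_force: [1.5, 0.9, -0.2]
gripper_width: 0.449
```

play_rows --pt "0.56 -0.65 0 0 0 -0.97" --pt "0.56 -0.65 0 0 0 -0.97" --pt "0.56 -0.65 0 0 0 -0.97" --pt "0.56 -0.65 0 0 0 -0.97" --pt "0.56 -0.65 0 0 0 -0.97" --pt "0.56 -0.65 0 0 0 -0.97" --pt "0 0 0 0 0 -0.97" --pt "0 0 0 0 0 -0.97"

```text
clock: 1.43
tcp_pos: [0.5624, 0.1529, 0.1813]
ee_rot: [[-0.001, 0.999, 0.035], [-0.0, 0.035, -0.999], [-1.0, -0.001, 0.0]]
wrist_force: [-0.0, 0.7, -0.7]
gripper_width: 0.003
```

play_rows --pt "0.4 -0.4 0 0 0 -0.4" --pt "0.4 -0.4 0 0 0 -0.43" --pt "0.37 -0.55 0 0 0 0" --pt "0 0 0 0 0 0" --pt "0 0 0 0 0 0"

```text
clock: 1.85
tcp_pos: [0.6084, 0.1, 0.1813]
ee_rot: [[-0.002, 1.0, -0.018], [0.0, -0.018, -1.0], [-1.0, -0.002, -0.0]]
wrist_force: [0.2, 0.5, -0.4]
gripper_width: 0.004
```

```bash
python3 - <<'E'
from h import *
s=monitor.get_state();im=cams.grab_frame('wrist');cv2.imwrite('pics/w1.png',im)
import pickle;pickle.dump(s,open('w1.pkl','wb'));print(s['tcp_pos'],s['ee_rot'],s['clock'])
cv2.imwrite('pics/top1.png',cams.grab_frame('top'))
E
```

```text
[0.60837523 0.09995254 0.18133735] [[-1.51166838e-03  9.99828685e-01 -1.84476400e-02]
 [ 7.66811757e-05 -1.84475451e-02 -9.99829827e-01]
 [-9.99998854e-01 -1.51282572e-03 -4.87814685e-05]] 1.85
```

View pics/w1.png

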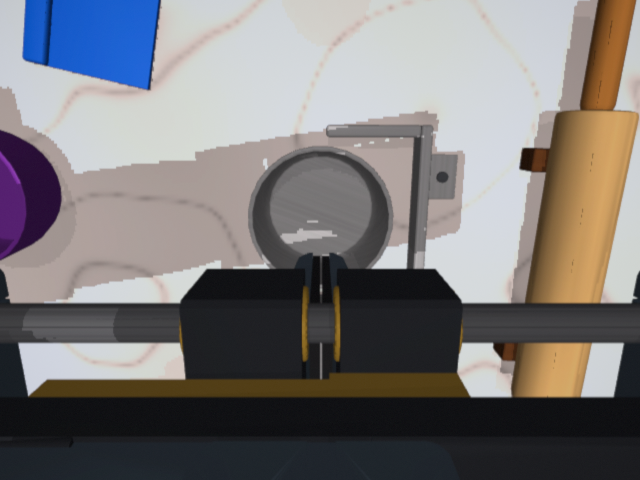

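```bash
python3 - <<'E'
from h import *
import pickle;s=pickle.load(open('w1.pkl','rb'))
print('rim',ray('wrist',[(249,212),(391,212),(319,147)],.06,s).round(4))
print('fence front top edge; tip',ray('wrist',[(414,260),(418,140),(327,130),(433,126)],.03,s).round(4))
print('tcp px',proj('wrist',[s['tcp_pos']],s), proj('wrist',[[.608,.098,.004]],s))
print('pin',ray('wrist',[(555,112),(513,395)],.04,s).round(4))
E
```

```text
rim [[0.5512 0.1068 0.06  ]
 [0.6631 0.1048 0.06  ]
 [0.6074 0.1559 0.06  ]]
fence front top edge; tip [[0.6894 0.0554 0.03  ]
 [0.689  0.1591 0.03  ]
 [0.614  0.1685 0.03  ]
 [0.7009 0.1701 0.03  ]]
tcp px [[321.59800501 267.69064489]] [[321.26895552 208.94827888]]
pin [[ 0.794   0.179   0.04  ]
 [ 0.7845 -0.0752  0.04  ]]
```

play_rows --pt "-0.03 -0.05 -0.7 0 0 0" --pt "0 0 -0.8 0 0 0" --pt "0 0 -0.8 0 0 0" --pt "0 0 -0.8 0 0 0" --pt "0 0 -0.7 0 0 0" --pt "0 0 -0.35 0 0 0" --pt "0 0 0 0 0 0"

```text
clock: 2.53
tcp_pos: [0.6033, 0.0995, 0.0125]
ee_rot: [[-0.008, 1.0, -0.015], [-0.001, -0.015, -1.0], [-1.0, -0.008, 0.001]]
wrist_force: [-1.5, 0.2, 0.6]
gripper_width: 0.005
```

play_rows --pt "-0.2 0 0 0 0 0" --pt "-0.2 0 0 0 0 0" --pt "-0.2 0 0 0 0 0" --pt "-0.15 0 0 0 0 0" --pt "-0.15 0 0 0 0 0" --pt "-0.2 0 0 0 0 0" --pt "-0.2 0 0 0 0 0" --pt "-0.2 0 0 0 0 0"

```text
clock: 3.2
tcp_pos: [0.5482, 0.099, 0.0171]
ee_rot: [[0.004, 1.0, -0.016], [0.0, -0.016, -1.0], [-1.0, 0.004, -0.001]]
wrist_force: [3.8, -0.1, 1.8]
gripper_width: 0.001
```

```bash
cat > look.py <<'E'
import sys
from h import *
n,x0,y0,w,h,s,out=sys.argv[1],*map(int,sys.argv[2:7]),sys.argv[7]
crop(cams.grab_frame(n),x0,y0,w,h,s,out)
s=monitor.get_state();print(s['clock'],s['tcp_pos'].round(4),s['wrist_force'].round(1))
E
python3 look.py scene 200 180 220 200 3 pics/s2.png
```

```text
3.25 [0.5456 0.0988 0.0168] [ 0.4 -0.2  1.9]
```

View pics/s2.png

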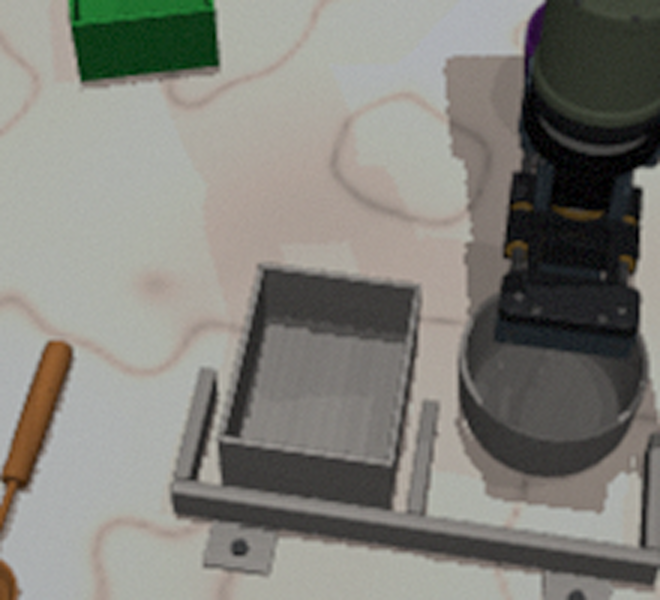

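The bowl is following the fingers upright.

play_rows --pt "-0.2 0 0 0 0 0" --pt "-0.2 0 0 0 0 0" --pt "-0.2 0 0 0 0 0" --pt "-0.2 0 0 0 0 0" --pt "-0.2 0 0 0 0 0" --pt "-0.2 0 0 0 0 0" --pt "-0.2 0 0 0 0 0" --pt "-0.2 0 0 0 0 0"

```text
clock: 3.92
tcp_pos: [0.4823, 0.0988, 0.0162]
ee_rot: [[0.0, 1.0, -0.016], [0.0, -0.016, -1.0], [-1.0, 0.0, -0.0]]
wrist_force: [3.3, -0.0, 2.6]
gripper_width: 0.002
```

play_rows --pt "-0.2 0 0 0 0 0" --pt "-0.2 0 0 0 0 0" --pt "-0.2 0 0 0 0 0" --pt "-0.2 0 0 0 0 0" --pt "-0.2 0 0 0 0 0" --pt "-0.1 0 0 0 0 0" --pt "0 0 0 0 0 0" --pt "0 0 0 0 0 0"

```text
clock: 4.58
tcp_pos: [0.4394, 0.0988, 0.0164]
ee_rot: [[0.001, 1.0, -0.016], [0.0, -0.016, -1.0], [-1.0, 0.001, -0.0]]
wrist_force: [3.9, -0.3, 2.5]
gripper_width: 0.004
```

```bash
python3 look.py scene 200 140 220 200 3 pics/s3.png
```

```text
4.6333 [0.4398 0.0989 0.0164] [ 4.  -0.4  3.3]
```

View pics/s3.png

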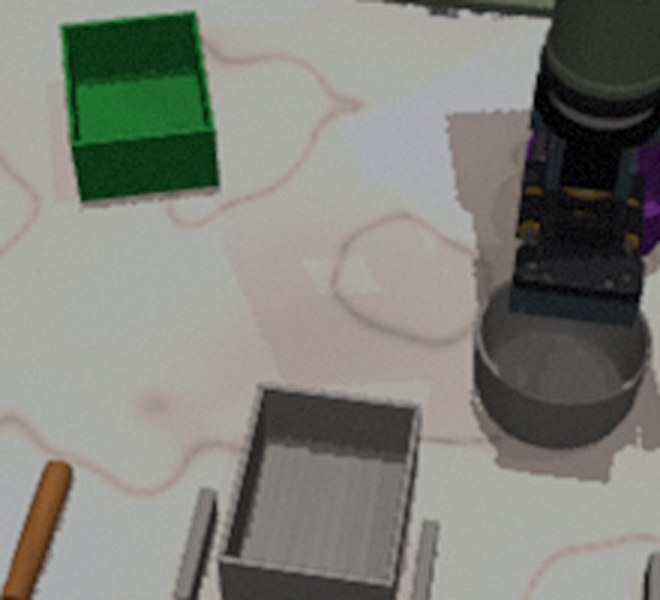

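```bash
python3 - <<'E'
from h import *
print(ray('scene',un([(473,338),(649,345),(556,405)],200,140,3),.06).round(4))
E
```

```text
[[0.4928 0.0424 0.06  ]
 [0.4821 0.1555 0.06  ]
 [0.538  0.0985 0.06  ]]
```

play_rows --pt "-0.2 0 0 0 0 0" --pt "0 0 0 0 0 0" --pt "0.3 0 0 0 0 0" --pt "0.35 0 0 0 0 0" --pt "0.2 0 0 0 0 0" --pt "0 -0.3 0 0 0 0" --pt "0 -0.25 0 0 0 0" --pt "0 -0.2 0 0 0 0"

```text
clock: 5.3
tcp_pos: [0.4632, 0.0674, 0.0155]
ee_rot: [[-0.003, 1.0, -0.017], [-0.001, -0.017, -1.0], [-1.0, -0.003, 0.001]]
wrist_force: [-0.5, -0.0, 0.8]
gripper_width: 0.005
```

play_rows --pt "0 -0.2 0 0 0 0" --pt "0 -0.2 0 0 0 0" --pt "0 -0.2 0 0 0 0" --pt "0 -0.2 0 0 0 0" --pt "0 -0.2 0 0 0 0" --pt "0 -0.2 0 0 0 0" --pt "0 -0.2 0 0 0 0" --pt "0 -0.2 0 0 0 0"

```text
clock: 5.97
tcp_pos: [0.465, 0.0041, 0.0162]
ee_rot: [[-0.0, 1.0, -0.016], [0.0, -0.016, -1.0], [-1.0, -0.0, -0.0]]
wrist_force: [0.8, 1.7, -1.1]
gripper_width: 0.004
```

```bash
python3 look.py scene 160 140 240 200 3 pics/s4.png
```

```text
6.0167 [0.4651 0.0029 0.0162] [-0.5 -1.2 -0. ]
```

View pics/s4.png

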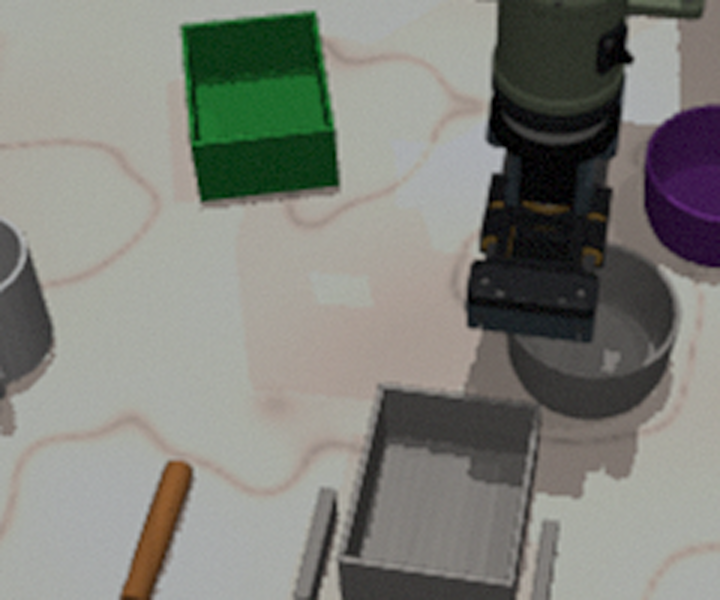

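```bash
python3 - <<'E'
from h import *
print(ray('scene',un([(680,315),(590,376),(380,385),(540,404)],160,140,3),.06).round(4))
E
```

```text
[[ 0.4657  0.0972  0.06  ]
 [ 0.5233  0.0431  0.06  ]
 [ 0.5493 -0.0875  0.06  ]
 [ 0.5494  0.014   0.06  ]]
```

play_rows --pt "0 -0.25 0 0 0 0" --pt "0 -0.25 0 0 0 0" --pt "0 -0.25 0 0 0 0" --pt "0 -0.25 0 0 0 0" --pt "0 -0.25 0 0 0 0" --pt "0 -0.25 0 0 0 0" --pt "0 -0.25 0 0 0 0" --pt "0 -0.25 0 0 0 0"

```text
clock: 6.68
tcp_pos: [0.4651, -0.0762, 0.0162]
ee_rot: [[0.0, 1.0, -0.017], [0.0, -0.017, -1.0], [-1.0, 0.0, -0.0]]
wrist_force: [0.5, 3.2, 0.4]
gripper_width: 0.007
```

play_rows --pt "0 -0.25 0 0 0 0" --pt "0 -0.25 0 0 0 0" --pt "0 -0.25 0 0 0 0" --pt "0 -0.25 0 0 0 0" --pt "0 -0.25 0 0 0 0" --pt "0 -0.25 0 0 0 0" --pt "0 -0.25 0 0 0 0" --pt "0 -0.25 0 0 0 0"

```text
clock: 7.35
tcp_pos: [0.465, -0.1561, 0.0162]
ee_rot: [[-0.0, 1.0, -0.016], [0.0, -0.016, -1.0], [-1.0, -0.0, -0.0]]
wrist_force: [-0.5, 3.1, 1.7]
gripper_width: 0.009
```

play_rows --pt "0 -0.25 0 0 0 0" --pt "0 -0.25 0 0 0 0" --pt "0 -0.25 0 0 0 0" --pt "0 -0.25 0 0 0 0" --pt "0 -0.2 0 0 0 0" --pt "0 -0.1 0 0 0 0" --pt "0 0 0 0 0 0" --pt "0 0.6 0 0 0 0"

```text
clock: 8.02
tcp_pos: [0.4665, -0.1866, 0.0163]
ee_rot: [[0.003, 1.0, -0.019], [-0.003, -0.019, -1.0], [-1.0, 0.003, 0.003]]
wrist_force: [0.4, 0.5, -0.3]
gripper_width: 0.006
```

```bash
python3 look.py scene 100 140 240 200 3 pics/s5.png
```

```text
8.0667 [ 0.4645 -0.1809  0.0159] [-0.8  2.9 -0.1]
```

View pics/s5.png

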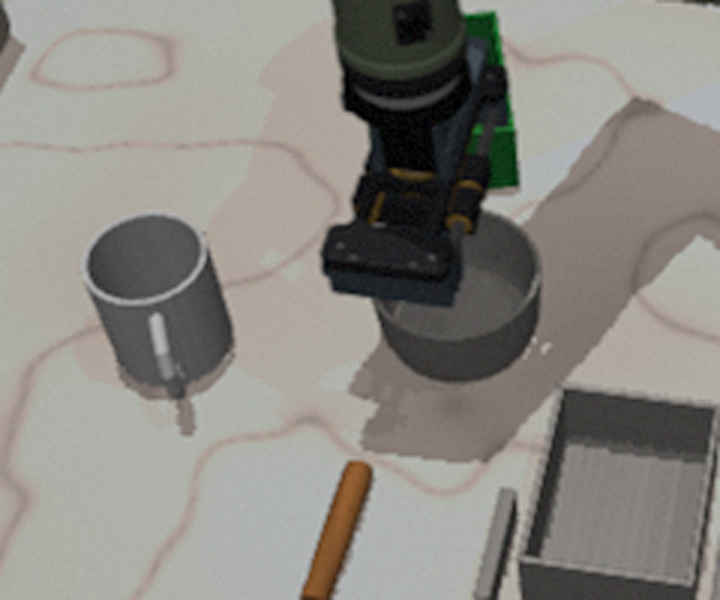

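play_rows --pt "0 0 0.6 0 0 0" --pt "0 0 0.9 0 0 0" --pt "0 0 0.9 0 0 0" --pt "0.4 0.7 0.3 0 0 0" --pt "0.5 0.8 0 0 0 0" --pt "0.5 0.8 0 0 0 0" --pt "0.5 0.8 0 0 0 0" --pt "0.24 0.5 0 0 0 0" --jaw 50 --squeeze 25

```text
clock: 8.73
tcp_pos: [0.553, -0.0366, 0.1244]
ee_rot: [[0.003, 1.0, -0.014], [-0.0, -0.014, -1.0], [-1.0, 0.003, 0.0]]
wrist_force: [0.7, -0.0, -0.2]
gripper_width: 0.54
```

play_rows --pt "0 0 0 0 0 -0.05" --pt "0 0 0 0 0 0" --pt "0 0 0 0 0 0"

```text
clock: 8.98
tcp_pos: [0.5501, -0.0398, 0.1239]
ee_rot: [[-0.001, 1.0, -0.019], [-0.001, -0.019, -1.0], [-1.0, -0.001, 0.001]]
wrist_force: [0.5, 0.6, -0.3]
gripper_width: 0.546
```

```bash
python3 - <<'E'
from h import *
import pickle
s=monitor.get_state();im=cams.grab_frame('wrist');cv2.imwrite('pics/w2.png',im)
pickle.dump(s,open('w2.pkl','wb'));print(s['tcp_pos'],s['ee_rot'],s['clock'],s['gripper_width'])
crop(cams.grab_frame('scene'),160,180,240,180,3,'pics/s6.png')
E
```

```text
[ 0.55014552 -0.03976398  0.12392226] [[-7.54545655e-04  9.99813920e-01 -1.92757670e-02]
 [-9.60639003e-04 -1.92764883e-02 -9.99813730e-01]
 [-9.99999254e-01 -7.35888052e-04  9.75005238e-04]] 8.9833 0.5464131777838022
```

View pics/w2.png

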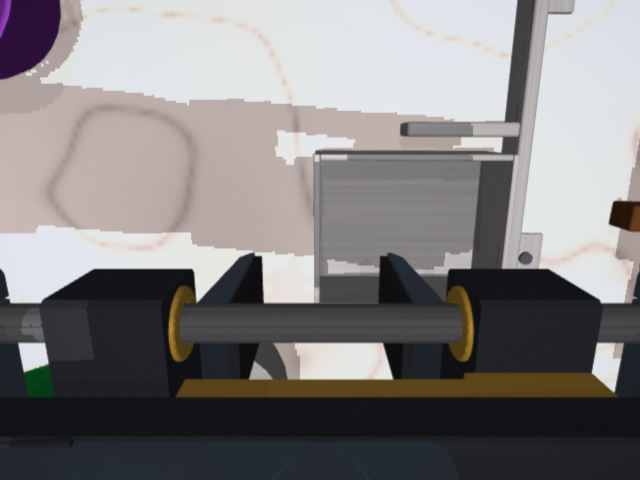

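View pics/s6.png

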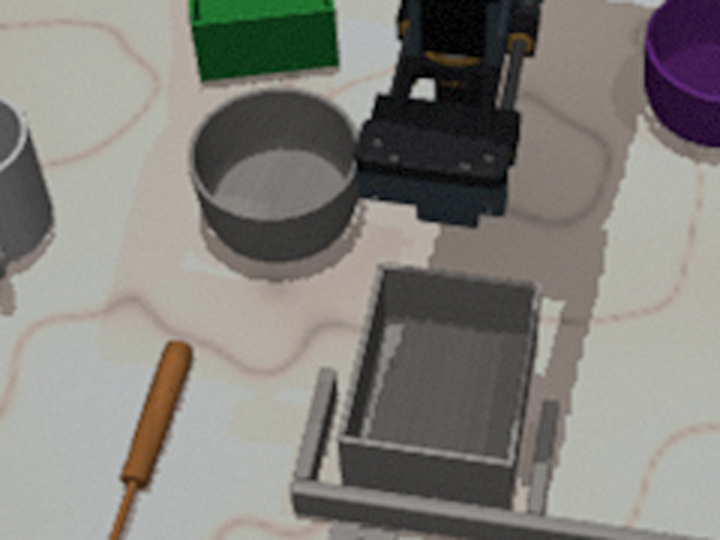

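```bash
python3 - <<'E'
from h import *
import pickle;s=pickle.load(open('w2.pkl','rb'))
print('tin front wall L corner, lower; back corner L',ray('wrist',[(315,152),(316,250),(513,151)],.06,s).round(4))
print('fence edge',ray('wrist',[(519,136)],.03,s).round(4))
print('bowl park',ray('scene',un([(190,165),(360,165),(275,92),(275,220)],160,180,3),.06).round(4))
E
```

```text
tin front wall L corner, lower; back corner L [[ 0.5471  0.0151  0.06  ]
 [ 0.5463 -0.0487  0.06  ]
 [ 0.6709  0.0134  0.06  ]]
fence edge [[0.6875 0.0219 0.03  ]]
bowl park [[ 0.4872 -0.2253  0.06  ]
 [ 0.471  -0.1143  0.06  ]
 [ 0.4158 -0.1834  0.06  ]
 [ 0.5239 -0.1603  0.06  ]]
```

play_rows --pt "-0.03 0.04 -0.6 0 0 0" --pt "0 0 -0.8 0 0 0" --pt "0 0 -0.7 0 0 0" --pt "0 0 -0.4 0 0 0" --pt "0 0 -0.2 0 0 0" --pt "0 0 0 0 0 0" --pt "0 0 0 0 0 0"

```text
clock: 9.67
tcp_pos: [0.5499, -0.0383, 0.0167]
ee_rot: [[0.001, 1.0, -0.021], [-0.0, -0.021, -1.0], [-1.0, 0.001, 0.0]]
wrist_force: [0.5, -0.1, 1.1]
gripper_width: 0.549
```

play_rows --pt "0 0 0 0 0 0" --pt "0 0 0 0 0 0" --pt "0 0 0 0 0 0" --pt "0 0 0 0 0 0" --pt "0 0 0 0 0 0" --pt "0 0 0 0 0 0" --pt "0 0 0 0 0 0" --jaw 0 --squeeze 25

```text
clock: 10.25
tcp_pos: [0.549, -0.0375, 0.0162]
ee_rot: [[-0.001, 1.0, -0.02], [-0.0, -0.02, -1.0], [-1.0, -0.001, 0.0]]
wrist_force: [-5.3, -0.6, 2.8]
gripper_width: 0.07
```

play_rows --pt "0 0 0 0 0 0" --pt "-0.1 0 0 0 0 0" --pt "-0.15 0.01 0 0 0 0" --pt "-0.15 0.01 0 0 0 0" --pt "-0.15 0.01 0 0 0 0" --pt "-0.15 0.01 0 0 0 0" --pt "-0.15 0.01 0 0 0 0" --pt "-0.15 0.01 0 0 0 0"

```text
clock: 10.92
tcp_pos: [0.5087, -0.0351, 0.0161]
ee_rot: [[-0.0, 1.0, -0.02], [-0.0, -0.02, -1.0], [-1.0, -0.0, 0.0]]
wrist_force: [1.6, 0.2, -2.9]
gripper_width: 0.042
```

```bash
python3 look.py scene 160 180 240 180 3 pics/s7.png
```

```text
10.9667 [ 0.5073 -0.035   0.0161] [-1.2  0.1 -2.3]
```

View pics/s7.png

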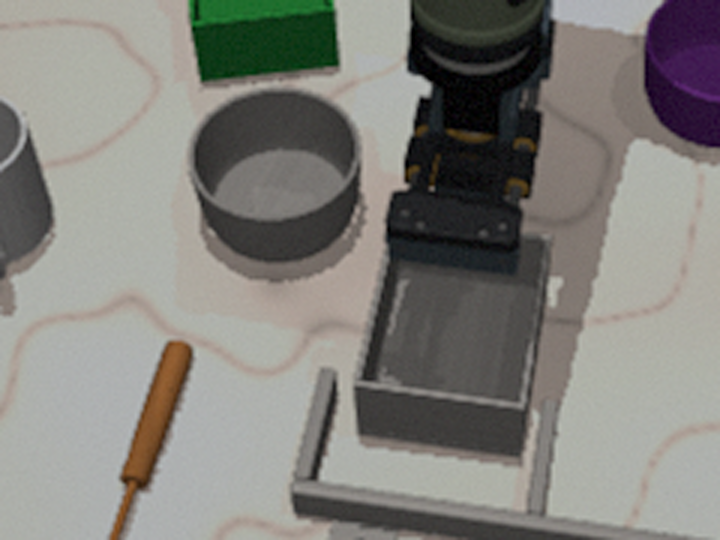

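play_rows --pt "-0.15 0.02 0 0 0 0" --pt "-0.15 0.02 0 0 0 0" --pt "-0.15 0.02 0 0 0 0" --pt "-0.15 0.02 0 0 0 0" --pt "-0.15 0.02 0 0 0 0" --pt "-0.15 0.02 0 0 0 0" --pt "-0.15 0.02 0 0 0 0" --pt "-0.1 0 0 0 0 0"

```text
clock: 11.63
tcp_pos: [0.4625, -0.0294, 0.0161]
ee_rot: [[-0.001, 1.0, -0.02], [0.0, -0.02, -1.0], [-1.0, -0.001, -0.0]]
wrist_force: [1.1, 0.5, -3.3]
gripper_width: 0.041
```

```bash
python3 look.py scene 160 160 280 200 2 pics/s8.png; python3 look.py top 200 130 160 150 4 pics/t8.png
```

```text
11.6833 [ 0.4617 -0.0294  0.0161] [-1.   0.7 -1.7]
11.7333 [ 0.4617 -0.0294  0.0161] [-3.4  0.3  0.5]
```

View pics/s8.png

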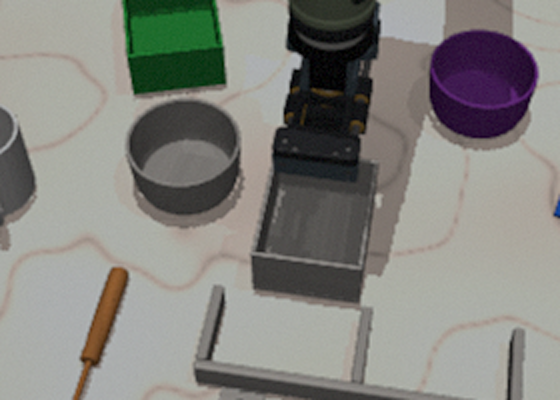

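View pics/t8.png

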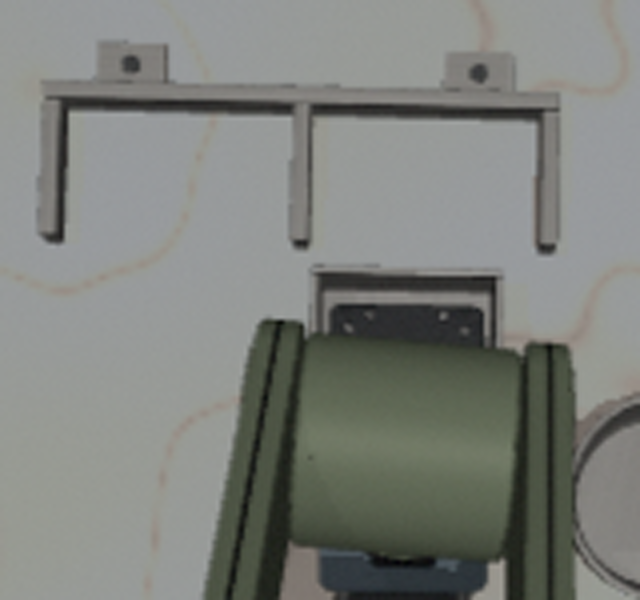

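```bash
python3 - <<'E'
from h import *
T=lambda c,z: ray('top',un(c,200,130,4),z).round(4)
a=T([(312,271),(502,274)],.06);print('tin back',a)
b=T([(43,84),(560,94)],.03);print('rail back',b)
b2=T([(64,102),(540,110)],.03);print('front face top edge',b2, T([(64,106),(540,114)],.0))
c=T([(50,232),(300,238),(547,243)],.03);print('tips',c)
e=T([(62,150),(294,150),(309,150),(538,150)],.03);print('fence insides',e)
for q in (a,b,b2,c[[0,2]]): print(np.degrees(np.arctan2(q[0,0]-q[1,0],q[0,1]-q[1,1])))
E
```

```text
tin back [[ 0.5885  0.0194  0.06  ]
 [ 0.5868 -0.0835  0.06  ]]
rail back [[ 0.7001  0.171   0.03  ]
 [ 0.6951 -0.1189  0.03  ]]
front face top edge [[ 0.6899  0.1592  0.03  ]
 [ 0.6859 -0.1075  0.03  ]] [[ 0.6959  0.1645  0.    ]
 [ 0.6917 -0.1098  0.    ]]
tips [[ 0.6161  0.166   0.03  ]
 [ 0.6127  0.0274  0.03  ]
 [ 0.6099 -0.1106  0.03  ]]
fence insides [[ 0.6625  0.16    0.03  ]
 [ 0.6627  0.0308  0.03  ]
 [ 0.6627  0.0224  0.03  ]
 [ 0.6629 -0.1061  0.03  ]]
0.9464913986012718
0.9881010566241424
0.8592648516452945
1.2840721513264979
```

play_rows --pt "0 0.1 0 0 0 0" --pt "0 0.2 0 0 0 0" --pt "0 0.2 0 0 0 0" --pt "0 0.2 0 0 0 0" --pt "0 0.2 0 0 0 0" --pt "0 0.2 0 0 0 0" --pt "0 0.2 0 0 0 0" --pt "0 0.2 0 0 0 0"

```text
clock: 12.4
tcp_pos: [0.4635, 0.0314, 0.0161]
ee_rot: [[-0.0, 1.0, -0.02], [0.0, -0.02, -1.0], [-1.0, -0.0, -0.0]]
wrist_force: [0.0, -1.3, -2.3]
gripper_width: 0.042
```

play_rows --pt "0 0.2 0 0 0 0" --pt "0 0.2 0 0 0 0" --pt "0 0.2 0 0 0 0" --pt "0 0.2 0 0 0 0" --pt "0 0.2 0 0 0 0" --pt "0 0.2 0 0 0 0" --pt "0 0.2 0 0 0 0" --pt "0 0.2 0 0 0 0"

```text
clock: 13.07
tcp_pos: [0.4634, 0.0952, 0.0162]
ee_rot: [[-0.0, 1.0, -0.02], [-0.0, -0.02, -1.0], [-1.0, -0.0, 0.0]]
wrist_force: [-0.1, -1.9, -3.0]
gripper_width: 0.04
```

play_rows --pt "0 0.1 0 0 0 0" --pt "0 0 0 0 0 0" --pt "0 0 0 0 0 0"

```text
clock: 13.32
tcp_pos: [0.4635, 0.099, 0.0162]
ee_rot: [[0.0, 1.0, -0.019], [0.0, -0.019, -1.0], [-1.0, 0.0, -0.0]]
wrist_force: [-0.4, 1.9, -2.7]
gripper_width: 0.045
```

```bash
python3 look.py scene 240 160 240 200 3 pics/s9.png; python3 look.py top 200 130 160 150 4 pics/t9.png
```

```text
13.3667 [0.4636 0.0987 0.0162] [ 0.4  1.3 -3.1]
13.4167 [0.4636 0.0986 0.0162] [-0.8  1.5 -2.6]
```

View pics/s9.png

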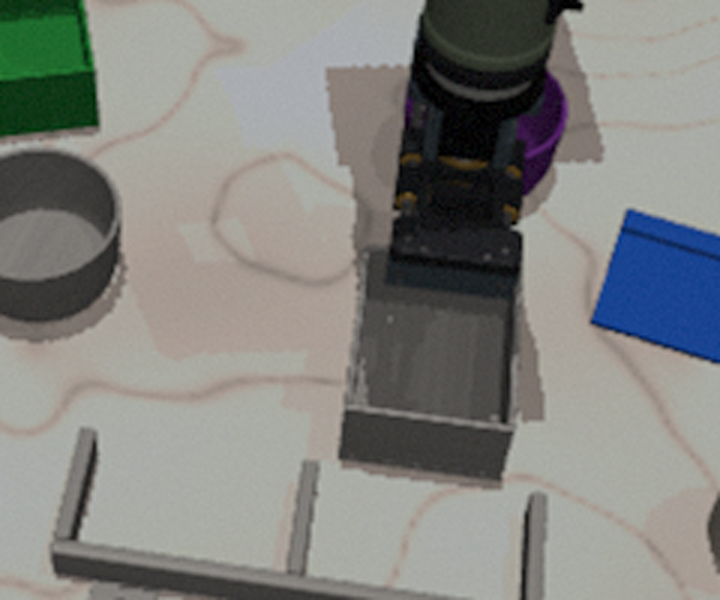

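View pics/t9.png

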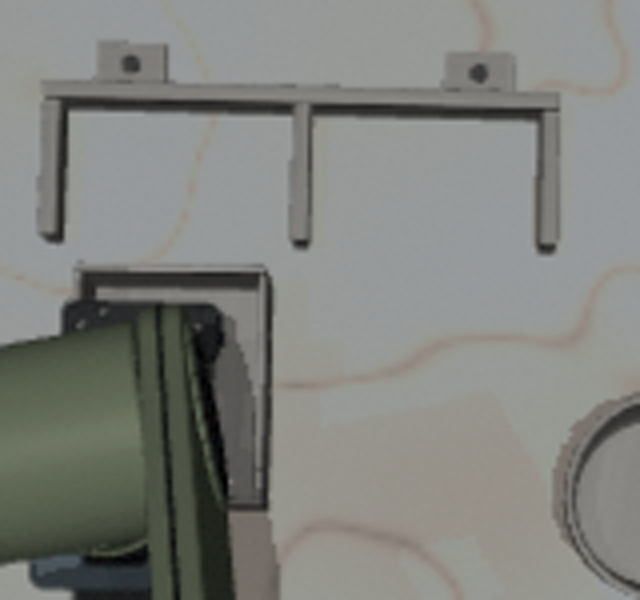

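```bash
python3 - <<'E'
from h import *
T=lambda c,z: ray('top',un(c,200,130,4),z).round(4)
a=T([(76,267),(270,268),(266,506)],.06);print('tin back',a)
S=lambda c,z: ray('scene',un(c,240,160,3),z).round(4)
b=S([(344,407),(514,428),(368,250)],.06);print(b)
for q in (a,b[::-1][1:]): print(np.degrees(np.arctan2(q[0,0]-q[1,0],q[0,1]-q[1,1])))
print(np.degrees(np.arctan2(a[1,1]-a[2,1],a[1,0]-a[2,0])))
E
```

```text
tin back [[0.5908 0.1463 0.06  ]
 [0.5902 0.0421 0.06  ]
 [0.4613 0.0439 0.06  ]]
[[0.5919 0.0455 0.06  ]
 [0.5923 0.1485 0.06  ]
 [0.4684 0.0501 0.06  ]]
0.3299144699743049
0.22250676302759462
-0.8000442221188817
```

play_rows --pt "0.15 0 0 0 0 -0.1" --pt "0.25 0 0 0 0 0" --pt "0.25 0 0 0 0 0" --pt "0.25 0 0 0 0 0" --pt "0.25 0 0 0 0 0" --pt "0.25 0 0 0 0 0" --pt "0.25 0 0 0 0 0" --pt "0.25 -0.03 0 0 0 0"

```text
clock: 14.08
tcp_pos: [0.5405, 0.0973, 0.0161]
ee_rot: [[-0.0, 1.0, -0.027], [0.0, -0.027, -1.0], [-1.0, -0.0, -0.0]]
wrist_force: [-3.6, 0.5, 2.1]
gripper_width: 0.043
```

play_rows --pt "0.15 0 0 0 0 0" --pt "0.1 0 0 0 0 0" --pt "0.08 0 0 0 0 0" --pt "0.05 0 0 0 0 0" --pt "0 0 0 0 0 0"

```text
clock: 14.5
tcp_pos: [0.5553, 0.0972, 0.0161]
ee_rot: [[0.001, 1.0, -0.027], [-0.0, -0.027, -1.0], [-1.0, 0.001, -0.0]]
wrist_force: [-0.7, -0.5, -1.8]
gripper_width: 0.04
```

```bash
python3 look.py scene 240 200 200 180 4 pics/s10.png
```

```text
14.55 [0.5553 0.0972 0.0162] [-0.9 -0.2 -2. ]
```

View pics/s10.png

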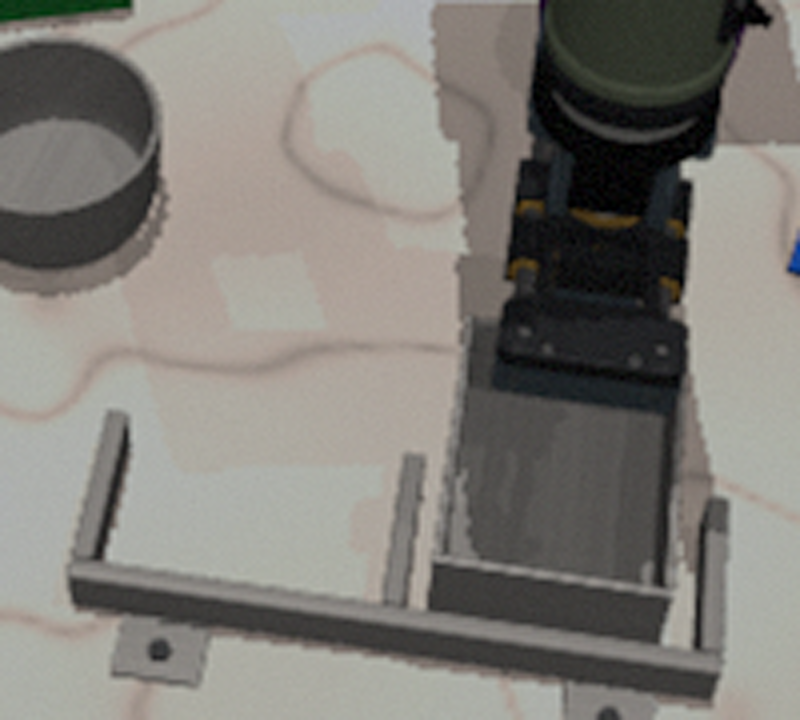

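play_rows --pt "0.06 0 0 0 0 0" --pt "0.06 0 0 0 0 0" --pt "0.05 0 0 0 0 0" --pt "0.04 0 0 0 0 0" --pt "0 0 0 0 0 0"

```text
clock: 14.97
tcp_pos: [0.5623, 0.0972, 0.0161]
ee_rot: [[-0.002, 1.0, -0.027], [-0.0, -0.027, -1.0], [-1.0, -0.002, 0.0]]
wrist_force: [-5.0, -0.4, 2.1]
gripper_width: 0.041
```

play_rows --pt "0.04 0 0 0 0 0" --pt "0.04 0 0 0 0 0" --pt "0.04 0 0 0 0 0" --pt "0 0 0 0 0 0" --pt "0 0 0 0 0 0"

```text
clock: 15.38
tcp_pos: [0.562, 0.0972, 0.0161]
ee_rot: [[-0.012, 1.0, -0.027], [-0.001, -0.027, -1.0], [-1.0, -0.012, 0.001]]
wrist_force: [-14.9, 1.2, 10.4]
gripper_width: 0.039
```

play_rows --pt "-0.05 0 0 0 0 0" --pt "-0.04 0 0 0 0 0" --pt "0 0 0 0 0 0"

```text
clock: 15.63
tcp_pos: [0.5622, 0.0971, 0.0161]
ee_rot: [[-0.004, 1.0, -0.027], [-0.0, -0.027, -1.0], [-1.0, -0.004, 0.0]]
wrist_force: [-6.7, -0.7, 2.7]
gripper_width: 0.041
```

play_rows --pt "0 0 0 0 0 0" --pt "0 0 0 0 0 0" --pt "0 0 0 0 0 0" --pt "0 0 0 0 0 0" --jaw 30

```text
clock: 15.97
tcp_pos: [0.5657, 0.0973, 0.0165]
ee_rot: [[0.003, 1.0, -0.027], [0.0, -0.027, -1.0], [-1.0, 0.003, -0.0]]
wrist_force: [-0.8, 0.6, -0.1]
gripper_width: 0.299
```

play_rows --pt "0 0 0.3 0 0 0" --pt "0 0 0.7 0 0 0" --pt "0 0 0.9 0 0 0" --pt "-0.4 0 0.9 0 0 0" --pt "-0.9 0 0 0 0 0" --pt "-0.9 0 0 0 0 0" --pt "-0.7 0 0 0 0 0" --pt "0 0 0 0 0 0"

```text
clock: 16.63
tcp_pos: [0.4429, 0.0968, 0.1282]
ee_rot: [[-0.004, 1.0, -0.026], [-0.0, -0.026, -1.0], [-1.0, -0.004, 0.001]]
wrist_force: [-0.2, 0.4, -0.3]
gripper_width: 0.328
```

```bash
python3 look.py scene 240 200 200 180 4 pics/s11.png;  python3 look.py top 200 130 160 150 4 pics/t11.png
```

```text
16.6833 [0.4465 0.0971 0.1287] [-0.4  0.3 -0.4]
16.7333 [0.4487 0.0974 0.1289] [ 0.3 -1.   0.6]
```

View pics/s11.png

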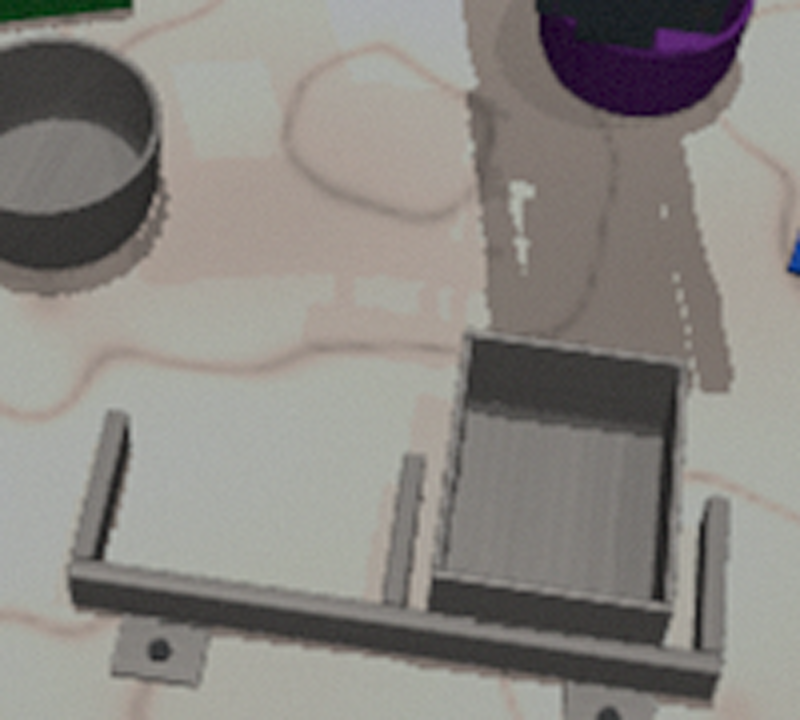

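View pics/t11.png

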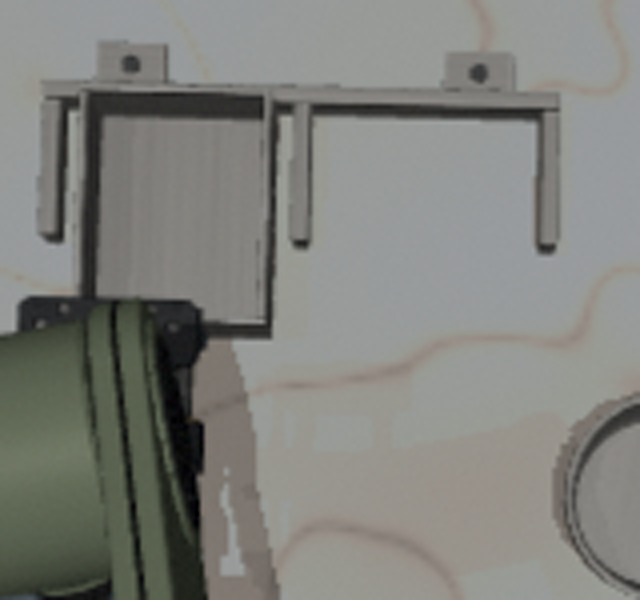

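```bash
python3 - <<'E'
from h import *
T=lambda c,z: ray('top',un(c,200,130,4),z).round(4)
print('tin back',T([(80,88),(273,91),(270,325)],.06))
S=lambda c,z: ray('scene',un(c,240,200,4),z).round(4)
b=S([(433,573),(668,606),(467,333),(688,364)],.06);print(b, b.mean(0))
for q in (b[[1,0]],b[[3,2]]): print(np.degrees(np.arctan2(q[0,0]-q[1,0],q[0,1]-q[1,1])))
for q in (b[[0,2]],b[[1,3]]): print(np.degrees(np.arctan2(q[0,1]-q[1,1],q[0,0]-q[1,0])))
r=S([(70,575),(719,664)],.03);print(r,np.degrees(np.arctan2(r[1,0]-r[0,0],r[1,1]-r[0,1])))
print('bowl',ray('top',un([(566,490)],200,130,4),.06))
E
python3 look.py top 300 190 160 120 5 pics/t12.png
```

```text
tin back [[0.6893 0.1453 0.06  ]
 [0.6879 0.0406 0.06  ]
 [0.559  0.042  0.06  ]]
[[0.6893 0.0433 0.06  ]
 [0.6908 0.1435 0.06  ]
 [0.5641 0.0468 0.06  ]
 [0.5668 0.1491 0.06  ]] [0.62775  0.095675 0.06    ]
0.8576571862624464
1.5118543428267108
-1.6013020250531622
-2.5857943424245007
[[ 0.6969 -0.1154  0.03  ]
 [ 0.6996  0.1702  0.03  ]] 0.5416456451524052
bowl [[ 0.46912084 -0.11696007  0.06      ]]
16.7833 [0.4498 0.0974 0.1288] [ 0.4 -0.2  0.1]
```

View pics/t12.png

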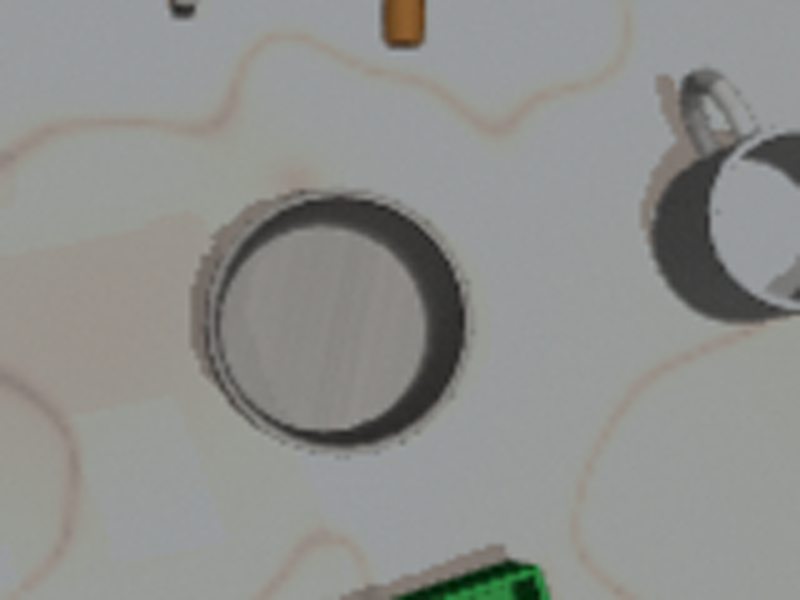

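play_rows --pt "0.4 0 -0.3 0 0 0.12" --pt "0.5 0 -0.6 0 0 0" --pt "0.6 0 -0.7 0 0 0" --pt "0 0 -0.7 0 0 0" --pt "0 0 -0.4 0 0 0" --pt "0 0 0 0 0 0" --pt "0 0 0 0 0 0" --jaw 0

```text
clock: 17.37
tcp_pos: [0.5093, 0.0971, 0.0193]
ee_rot: [[-0.001, 1.0, -0.019], [-0.0, -0.019, -1.0], [-1.0, -0.001, 0.0]]
wrist_force: [0.1, 0.4, 0.3]
gripper_width: 0.005
```

play_rows --pt "0.25 0 0 0 0 0" --pt "0.25 0 0 0 0 0" --pt "0.1 0 0 0 0 0" --pt "0.07 0 0 0 0 0" --pt "0.07 0 0 0 0 0" --pt "0.07 0 0 0 0 0" --pt "0.07 0 0 0 0 0" --pt "0 0 0 0 0 0"

```text
clock: 18.03
tcp_pos: [0.5441, 0.0972, 0.0203]
ee_rot: [[0.001, 1.0, -0.019], [0.0, -0.019, -1.0], [-1.0, 0.001, -0.0]]
wrist_force: [-0.2, 0.7, -0.3]
gripper_width: 0.004
```

play_rows --pt "0.07 0 0 0 0 0" --pt "0.07 0 0 0 0 0" --pt "0.05 0 0 0 0 0" --pt "0 0 0 0 0 0" --pt "0 0 0 0 0 0"

```text
clock: 18.45
tcp_pos: [0.5507, 0.0972, 0.0201]
ee_rot: [[-0.001, 1.0, -0.019], [-0.0, -0.019, -1.0], [-1.0, -0.001, 0.0]]
wrist_force: [-0.7, 0.5, 0.6]
gripper_width: 0.004
```

play_rows --pt "0.06 0 0 0 0 0" --pt "0.06 0 0 0 0 0" --pt "0.06 0 0 0 0 0" --pt "0 0 0 0 0 0" --pt "0 0 0 0 0 0"

```text
clock: 18.87
tcp_pos: [0.5504, 0.0971, 0.02]
ee_rot: [[-0.016, 1.0, -0.019], [-0.001, -0.019, -1.0], [-1.0, -0.016, 0.001]]
wrist_force: [-16.8, 0.8, 13.9]
gripper_width: 0.005
```

play_rows --pt "-0.3 0 0 0 0 0" --pt "-0.6 0 0 0 0 0" --pt "-0.6 -0.3 0.5 0 0 0" --pt "-0.4 -0.8 0.8 0 0 0" --pt "0 -0.9 0.8 0 0 0" --pt "0 -0.9 0.5 0 0 0" --pt "0 -0.9 0 0 0 0" --pt "0 -0.9 0 0 0 0"

```text
clock: 19.53
tcp_pos: [0.4859, -0.0835, 0.1177]
ee_rot: [[0.006, 1.0, -0.018], [-0.001, -0.018, -1.0], [-1.0, 0.006, 0.001]]
wrist_force: [0.4, 0.8, 0.1]
gripper_width: 0.003
```

```bash
python3 - <<'E'
from h import *
b=ray('top',un([(207,322),(468,322),(337,190),(337,453)],300,190,5),.06).round(4);print(b,b[:2].mean(0),b[2:].mean(0))
E
python3 look.py scene 240 200 200 180 4 pics/s13.png;  python3 look.py top 200 130 120 100 6 pics/t13.png
```

```text
[[ 0.4651 -0.1166  0.06  ]
 [ 0.4645 -0.2296  0.06  ]
 [ 0.5221 -0.1738  0.06  ]
 [ 0.4085 -0.1719  0.06  ]] [ 0.4648 -0.1731  0.06  ] [ 0.4653  -0.17285  0.06   ]
19.5833 [ 0.4857 -0.0894  0.117 ] [ 0.6 -4.3  0.7]
19.6333 [ 0.4853 -0.0861  0.1164] [-0.5  1.   0.1]
```

View pics/t13.png

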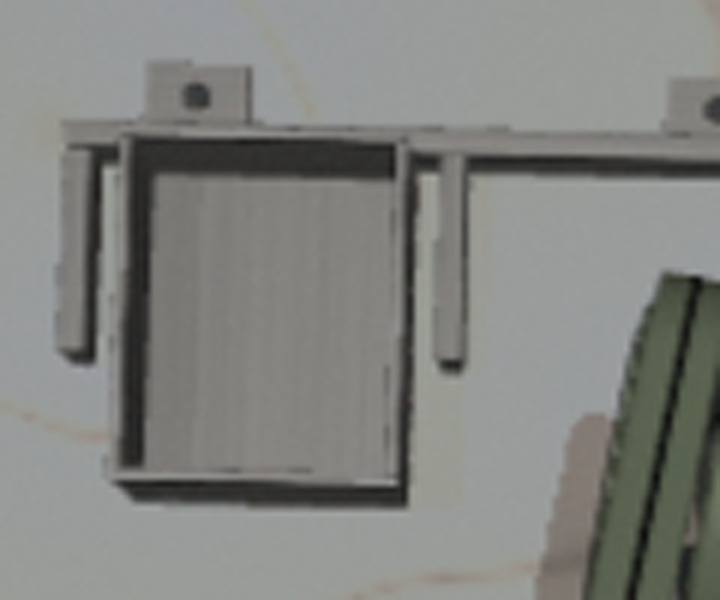

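View pics/s13.png

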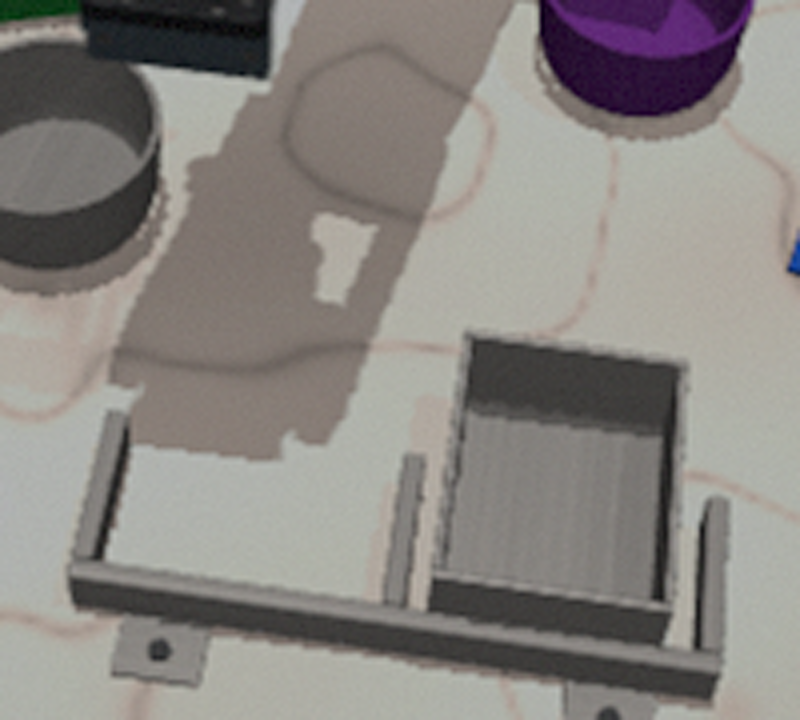

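play_rows --pt "-0.25 -0.7 0 0 0 0" --pt "-0.2 -0.8 0 0 0 0" --pt "-0.06 -0.6 0 0 0 0" --pt "0 0 0 0 0 0" --pt "0 0 -0.5 0 0 0" --pt "0 0 -0.8 0 0 0" --pt "0 0 -0.8 0 0 0" --pt "0 0 -0.4 0 0 0"

```text
clock: 20.3
tcp_pos: [0.4624, -0.1639, 0.0127]
ee_rot: [[-0.004, 1.0, -0.018], [0.002, -0.018, -1.0], [-1.0, -0.004, -0.002]]
wrist_force: [0.1, 0.2, -0.1]
gripper_width: 0.007
```

play_rows --pt "0 0.2 0 0 0 0" --pt "0 0.3 0 0 0 0" --pt "0 0.25 0 0 0 0" --pt "0 0.2 0 0 0 0" --pt "0 0.2 0 0 0 0" --pt "0 0.2 0 0 0 0" --pt "0 0.2 0 0 0 0" --pt "0 0.2 0 0 0 0"

```text
clock: 20.97
tcp_pos: [0.465, -0.0954, 0.0166]
ee_rot: [[0.003, 1.0, -0.018], [-0.001, -0.018, -1.0], [-1.0, 0.003, 0.001]]
wrist_force: [-0.4, -4.3, 2.8]
gripper_width: 0.007
```

```bash
python3 look.py scene 150 160 240 180 3 pics/s14.png
```

```text
21.0167 [ 0.4645 -0.0941  0.0163] [ 1.2 -1.1  0.7]
```

View pics/s14.png

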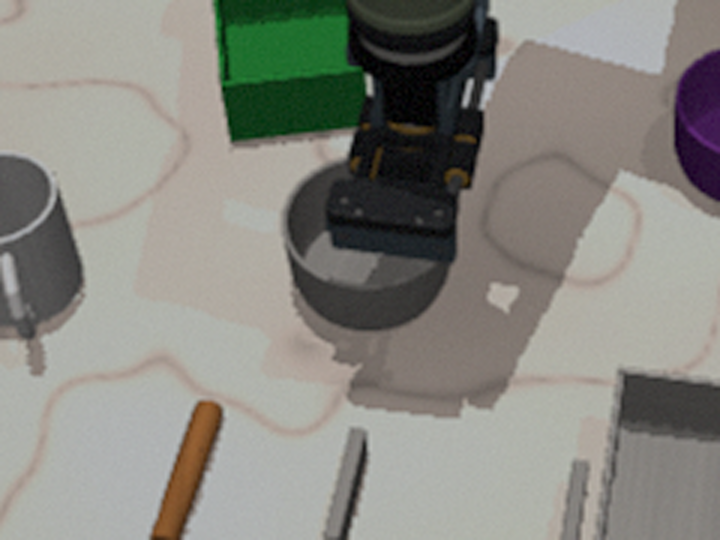

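play_rows --pt "0 0.2 0 0 0 0" --pt "0 0.2 0 0 0 0" --pt "0 0.2 0 0 0 0" --pt "0 0.2 0 0 0 0" --pt "0 0.2 0 0 0 0" --pt "0 0.2 0 0 0 0" --pt "0 0.2 0 0 0 0" --pt "0 0.2 0 0 0 0"

```text
clock: 21.68
tcp_pos: [0.4639, -0.0309, 0.0156]
ee_rot: [[-0.0, 1.0, -0.018], [-0.0, -0.018, -1.0], [-1.0, -0.0, 0.0]]
wrist_force: [0.4, -4.5, 3.0]
gripper_width: 0.005
```

play_rows --pt "0 0.2 0 0 0 0" --pt "0 0.2 0 0 0 0" --pt "0 0.2 0 0 0 0" --pt "0 0.1 0 0 0 0" --pt "0 0 0 0 0 0" --pt "0 -0.5 0 0 0 0" --pt "0 -0.4 0 0 0 0" --pt "0 0 0 0 0 0"

```text
clock: 22.35
tcp_pos: [0.4637, -0.0407, 0.0153]
ee_rot: [[-0.001, 1.0, -0.021], [0.001, -0.021, -1.0], [-1.0, -0.001, -0.001]]
wrist_force: [0.6, 0.8, -0.3]
gripper_width: 0.003
```

```bash
python3 look.py scene 200 160 240 180 3 pics/s15.png;python3 look.py top 240 130 160 150 4 pics/t15.png
```

```text
22.4 [ 0.4636 -0.0398  0.0153] [-0.4 -0.3  0.3]
22.45 [ 0.4635 -0.0394  0.0153] [-0.   1.1 -0. ]
```

View pics/s15.png

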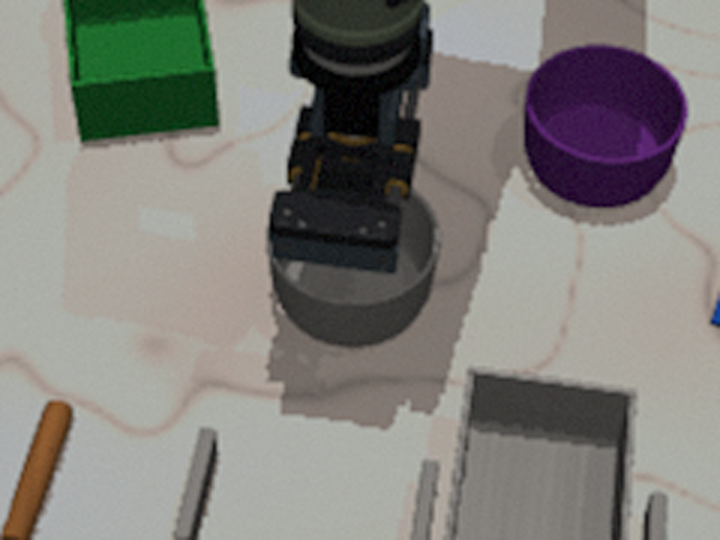

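View pics/t15.png

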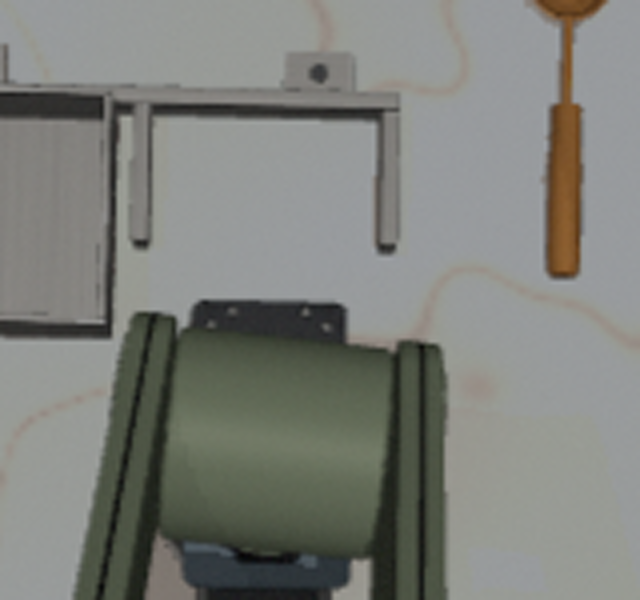

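```bash
python3 - <<'E'
from h import *
b=ray('scene',un([(269,243),(441,252),(350,308)],200,160,3),.06).round(4);print(b,b[:2].mean(0))
E
```

```text
[[ 0.4833 -0.0928  0.06  ]
 [ 0.4745  0.0197  0.06  ]
 [ 0.528  -0.0331  0.06  ]] [ 0.4789  -0.03655  0.06   ]
```

play_rows --pt "0.3 0 0 0 0 0" --pt "0.3 0 0 0 0 0" --pt "0.2 0 0 0 0 0" --pt "0.2 0 0 0 0 0" --pt "0.2 0 0 0 0 0" --pt "0.2 -0.01 0 0 0 0" --pt "0.2 -0.01 0 0 0 0" --pt "0.2 -0.01 0 0 0 0"

```text
clock: 23.12
tcp_pos: [0.5361, -0.0407, 0.0153]
ee_rot: [[-0.001, 1.0, -0.019], [0.0, -0.019, -1.0], [-1.0, -0.001, -0.0]]
wrist_force: [-2.3, 0.4, -1.5]
gripper_width: 0.005
```

play_rows --pt "0.2 0 0 0 0 0" --pt "0.2 0 0 0 0 0" --pt "0.2 -0.01 0 0 0 0" --pt "0.2 -0.01 0 0 0 0" --pt "0.2 -0.01 0 0 0 0" --pt "0 0 0 0 0 0"

```text
clock: 23.62
tcp_pos: [0.5789, -0.0423, 0.0159]
ee_rot: [[0.004, 1.0, -0.019], [-0.0, -0.019, -1.0], [-1.0, 0.004, 0.0]]
wrist_force: [-0.1, 1.0, -0.6]
gripper_width: 0.006
```

```bash
python3 look.py scene 200 180 240 200 3 pics/s16.png
```

```text
23.6667 [ 0.5781 -0.0423  0.016 ] [-0.4 -0.2 -0.6]
```

View pics/s16.png

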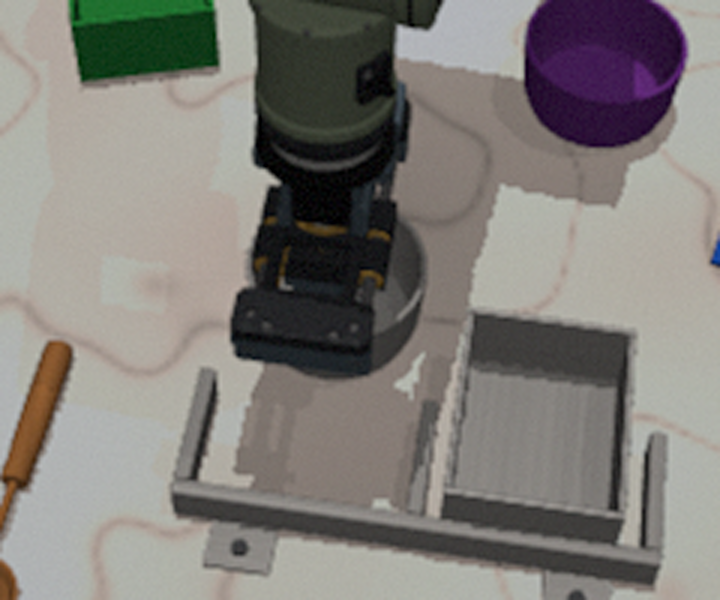

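```bash
python3 - <<'E'
from h import *
print(ray('scene',un([(250,265),(426,287)],200,180,3),.06).round(4))
E
```

```text
[[ 0.5502 -0.0937  0.06  ]
 [ 0.5511  0.018   0.06  ]]
```

play_rows --pt "0.2 0 0 0 0 0" --pt "0.2 0 0 0 0 0" --pt "0.2 -0.01 0 0 0 0" --pt "0.2 -0.01 0 0 0 0" --pt "0.2 -0.01 0 0 0 0" --pt "0.2 0 0 0 0 0" --pt "0.2 0 0 0 0 0" --pt "0.2 0 0 0 0 0"

```text
clock: 24.33
tcp_pos: [0.6408, -0.0433, 0.0157]
ee_rot: [[-0.0, 1.0, -0.019], [-0.0, -0.019, -1.0], [-1.0, -0.0, 0.0]]
wrist_force: [-3.3, 0.1, 1.5]
gripper_width: 0.005
```

play_rows --pt "0.1 0 0 0 0 0" --pt "0.08 0 0 0 0 0" --pt "0.08 0 0 0 0 0" --pt "0.06 0 0 0 0 0" --pt "0.06 0 0 0 0 0" --pt "0 0 0 0 0 0"

```text
clock: 24.83
tcp_pos: [0.6559, -0.0433, 0.0157]
ee_rot: [[0.001, 1.0, -0.018], [-0.0, -0.018, -1.0], [-1.0, 0.001, 0.0]]
wrist_force: [-2.3, -1.0, 0.5]
gripper_width: 0.001
```

play_rows --pt "0.07 0 0 0 0 0" --pt "0.07 0 0 0 0 0" --pt "0.07 0 0 0 0 0" --pt "0.06 0 0 0 0 0" --pt "0 0 0 0 0 0"

```text
clock: 25.25
tcp_pos: [0.6669, -0.0433, 0.0156]
ee_rot: [[0.001, 1.0, -0.018], [-0.0, -0.018, -1.0], [-1.0, 0.001, 0.0]]
wrist_force: [-1.4, 0.2, 1.6]
gripper_width: 0.008
```

play_rows --pt "0.06 0 0 0 0 0" --pt "0.06 0 0 0 0 0" --pt "0 0 0 0 0 0" --pt "0 0 0 0 0 0"

```text
clock: 25.58
tcp_pos: [0.6712, -0.0433, 0.0157]
ee_rot: [[0.001, 1.0, -0.019], [-0.0, -0.019, -1.0], [-1.0, 0.001, -0.0]]
wrist_force: [-1.4, 0.2, 1.5]
gripper_width: 0.002
```

play_rows --pt "0.06 0 0 0 0 0" --pt "0.06 0 0 0 0 0" --pt "0 0 0 0 0 0" --pt "0 0 0 0 0 0"

```text
clock: 25.92
tcp_pos: [0.6725, -0.0433, 0.0155]
ee_rot: [[-0.007, 1.0, -0.018], [0.0, -0.018, -1.0], [-1.0, -0.007, 0.0]]
wrist_force: [-9.4, -0.8, 5.9]
gripper_width: 0.004
```

play_rows --pt "0.05 0 0 0 0 0" --pt "0 0 0 0 0 0" --pt "-0.15 0 0 0 0 0" --pt "-0.3 0 0 0 0 0" --pt "-0.5 0 0 0 0 0" --pt "0 0 0 0 0 0" --pt "0 0 0.4 0 0 0" --pt "0 0 0.8 0 0 0"

```text
clock: 26.58
tcp_pos: [0.6382, -0.0431, 0.0605]
ee_rot: [[-0.005, 1.0, -0.019], [0.001, -0.019, -1.0], [-1.0, -0.005, -0.001]]
wrist_force: [1.2, -0.4, -0.0]
gripper_width: 0.002
```

play_rows --pt "0 0 0.8 0 0 0" --pt "-0.5 0 0.8 0 0 0" --pt "-0.9 0 0.3 0 0 0" --pt "-0.9 0 0 0 0 0" --pt "-0.9 0 0 0 0 0" --pt "-0.9 0 0 0 0 0" --pt "-0.9 0 0 0 0 0" --pt "0 0 0 0 0 0"

```text
clock: 27.25
tcp_pos: [0.4338, -0.0429, 0.1394]
ee_rot: [[-0.004, 1.0, -0.019], [0.0, -0.019, -1.0], [-1.0, -0.004, -0.0]]
wrist_force: [-0.7, 0.9, -0.4]
gripper_width: 0.004
```

```bash
python3 look.py scene 220 230 200 150 4 pics/s17.png;  python3 look.py top 200 130 160 100 5 pics/t17.png
```

```text
27.3 [ 0.4382 -0.0433  0.1402] [1.1 0.7 0.1]
27.35 [ 0.4408 -0.0435  0.1406] [ 1.3  0.9 -0.1]
```

View pics/t17.png

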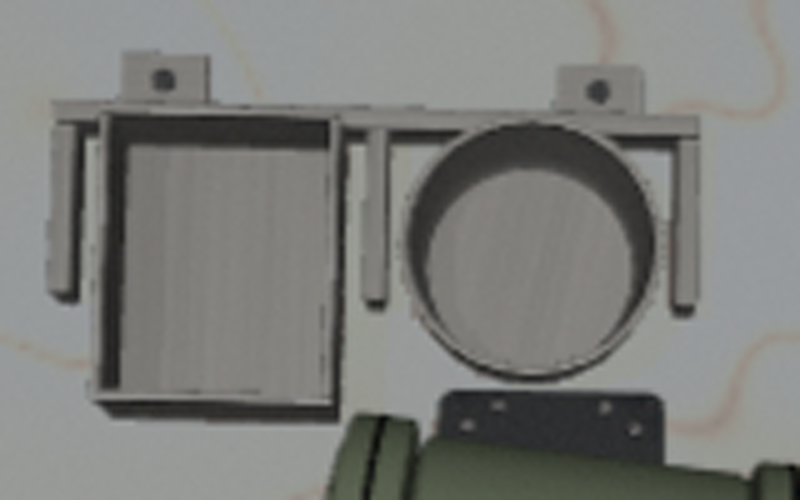

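View pics/s17.png

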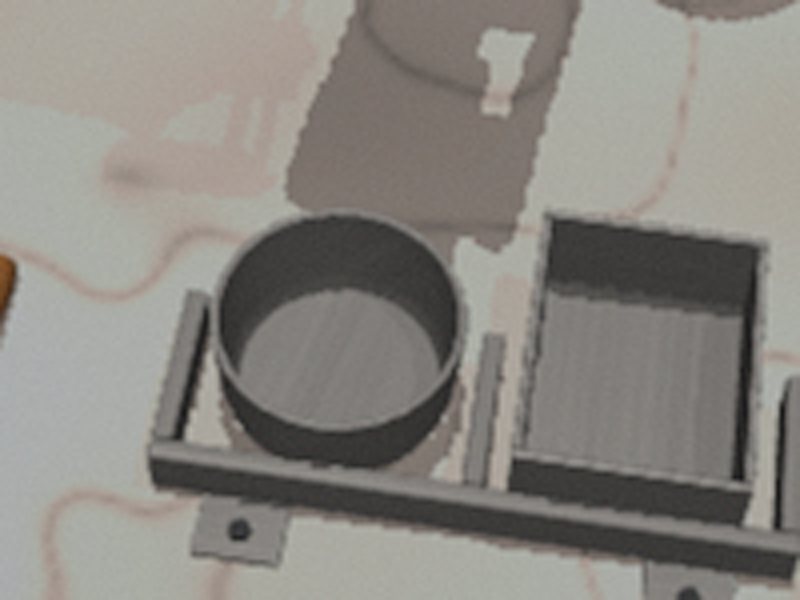

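```bash
python3 - <<'E'
from h import *
T=lambda c,z: ray('top',un(c,200,130,5),z).round(4)
b=T([(403,250),(659,250),(533,121),(533,381)],.06);print('bowl',b,b[:2].mean(0),b[2:].mean(0))
t=T([(100,110),(342,115),(337,403),(92,401)],.06);print('tin',t,t.mean(0))
S=lambda c,z: ray('scene',un(c,220,230,4),z).round(4)
b=S([(216,335),(464,335),(340,212),(340,433)],.06);print('bowl sc',b,b[:2].mean(0),b[2:].mean(0))
cv2.imwrite('pics/sF.png',cams.grab_frame('scene'))
a=cv2.imread('pics/top0.png');c=cams.grab_frame('top');cv2.imwrite('pics/tF.png',c)
E
```

```text
bowl [[ 0.6276  0.0138  0.06  ]
 [ 0.6276 -0.0976  0.06  ]
 [ 0.6849 -0.043   0.06  ]
 [ 0.57   -0.0424  0.06  ]] [ 0.6276 -0.0419  0.06  ] [ 0.62745 -0.0427   0.06   ]
tin [[0.6894 0.1453 0.06  ]
 [0.6874 0.0404 0.06  ]
 [0.5605 0.0423 0.06  ]
 [0.5616 0.1473 0.06  ]] [0.624725 0.093825 0.06    ]
bowl sc [[ 0.65   -0.093   0.06  ]
 [ 0.6344  0.016   0.06  ]
 [ 0.5773 -0.0483  0.06  ]
 [ 0.6902 -0.0314  0.06  ]] [ 0.6422 -0.0385  0.06  ] [ 0.63375 -0.03985  0.06   ]
```

View pics/tF.png

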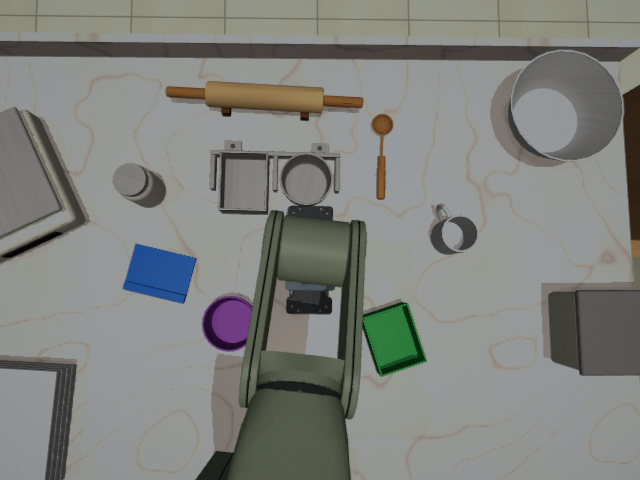

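```bash
python3 - <<'E'
from h import *
a=np.linspace(0,2*np.pi,181)
def circ(c,r,z): return np.c_[c[0]+r*np.cos(a),c[1]+r*np.sin(a),0*a+z]
outs=[]
for n,f,(x0,y0,w,h,s) in (('top','tF',(270,140,80,75,5)),('scene','sF',(260,270,90,80,5))):
    im=cv2.imread(f'pics/{f}.png');im=cv2.resize(im[y0:y0+h,x0:x0+w],None,fx=s,fy=s,interpolation=cv2.INTER_CUBIC)
    row=[im.copy()]
    for cx in (.628,.634):
        k=im.copy()
        for r,z,col in ((.058,.06,(0,0,255)),(.050,0,(0,255,0))):
            p=((proj(n,circ((cx,-.042),r,z))-[x0,y0]+.5)*s-.5).round().astype(int)
            cv2.polylines(k,[p],True,col,1)
        row.append(k)
    o=np.hstack(row);o=cv2.resize(o,(800,int(o.shape[0]*800/o.shape[1])));cv2.imwrite(f'pics/ov_{n}.png',o)
E
```

```text
(no output)
```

View pics/ov_top.png

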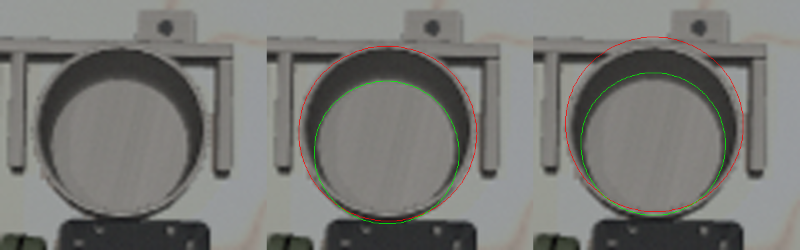

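View pics/ov_scene.png

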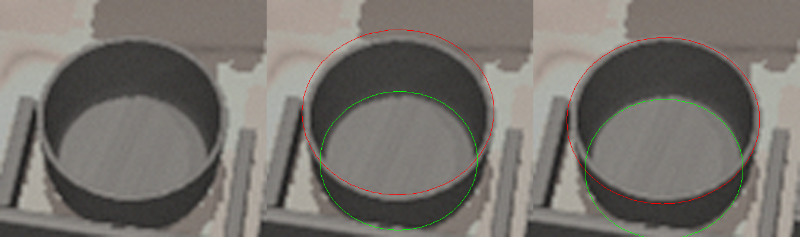

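The top camera puts the bowl a few mm short of the fence, the scene camera does not. I'll go back in and test by pushing.

play_rows --pt "0.5 0 0 0 0 0" --pt "0.9 0 0 0 0 0" --pt "0.9 0 0 0 0 0" --pt "0.9 0 0 0 0 0" --pt "0.9 0 0 0 0 0" --pt "0.82 0 0 0 0 0" --pt "0 0 0 0 0 0" --pt "0 0 0 0 0 0"

```text
clock: 28.12
tcp_pos: [0.6391, -0.0432, 0.1379]
ee_rot: [[-0.0, 1.0, -0.018], [0.0, -0.018, -1.0], [-1.0, -0.0, -0.0]]
wrist_force: [-0.2, -0.6, -0.9]
gripper_width: 0.001
```

```bash
python3 - <<'E'
from h import *
import pickle
s=monitor.get_state();im=cams.grab_frame('wrist');cv2.imwrite('pics/w18.png',im)
pickle.dump(s,open('w18.pkl','wb'));print(s['tcp_pos'],s['clock'])
E
```

```text
[ 0.63905323 -0.04317199  0.13790853] 28.1167
```

View pics/w18.png

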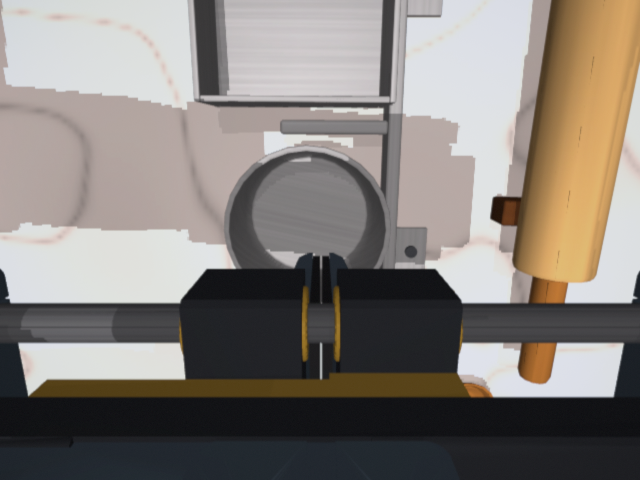

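```bash
python3 - <<'E'
from h import *
import pickle
s=pickle.load(open('w18.pkl','rb'))
print('rim',ray('wrist',[(225,222),(389,222),(307,145)],.06,s).round(4))
print('tin back/front corner',ray('wrist',[(392,98),(195,98)],.06,s).round(4))
print('fence front top',ray('wrist',[(387,140),(400,140)],.03,s).round(4))
im=cv2.imread('pics/w18.png');crop(im,340,80,90,180,4,'pics/w18c.png')
E
```

```text
rim [[ 0.5729 -0.035   0.06  ]
 [ 0.6855 -0.0369  0.06  ]
 [ 0.6306  0.0157  0.06  ]]
tin back/front corner [[0.6857 0.0442 0.06  ]
 [0.5596 0.0464 0.06  ]]
fence front top [[0.6876 0.0174 0.03  ]
 [0.697  0.0172 0.03  ]]
```

View pics/w18c.png

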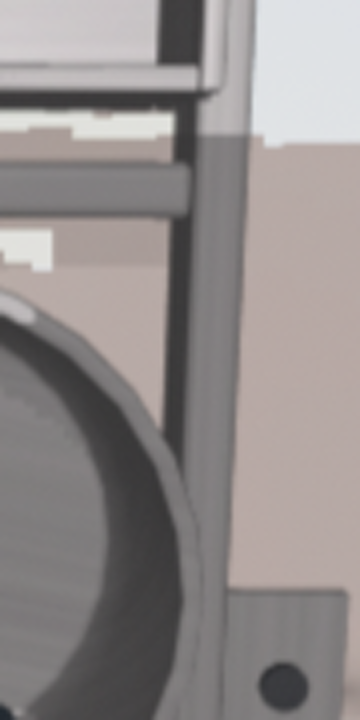

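play_rows --pt "0 0 -0.6 0 0 0" --pt "0 0 -0.8 0 0 0" --pt "0 0 -0.8 0 0 0" --pt "0 0 -0.6 0 0 0" --pt "0 0 -0.2 0 0 0" --pt "0 0 0 0 0 0" --pt "0.3 0 0 0 0 0" --pt "0.2 0 0 0 0 0"

```text
clock: 28.83
tcp_pos: [0.6583, -0.0435, 0.022]
ee_rot: [[0.004, 1.0, -0.019], [-0.0, -0.019, -1.0], [-1.0, 0.004, 0.0]]
wrist_force: [0.1, 0.3, 0.9]
gripper_width: 0.001
```

play_rows --pt "0.1 0 0 0 0 0" --pt "0 0 0 0 0 0" --pt "0 0 0 0 0 0"

```text
clock: 29.08
tcp_pos: [0.6608, -0.0433, 0.0206]
ee_rot: [[0.001, 1.0, -0.018], [-0.0, -0.018, -1.0], [-1.0, 0.001, 0.0]]
wrist_force: [-0.2, -0.5, 0.3]
gripper_width: 0.005
```

play_rows --pt "0.06 0 0 0 0 0" --pt "0 0 0 0 0 0" --pt "0 0 0 0 0 0"

```text
clock: 29.33
tcp_pos: [0.6627, -0.0433, 0.0198]
ee_rot: [[0.0, 1.0, -0.019], [0.0, -0.019, -1.0], [-1.0, 0.0, -0.0]]
wrist_force: [-0.1, 0.8, 0.3]
gripper_width: 0.006
```

play_rows --pt "0.06 0 0 0 0 0" --pt "0 0 0 0 0 0" --pt "0 0 0 0 0 0"

```text
clock: 29.58
tcp_pos: [0.6653, -0.0433, 0.0196]
ee_rot: [[0.0, 1.0, -0.019], [0.0, -0.019, -1.0], [-1.0, 0.0, -0.0]]
wrist_force: [0.3, -0.6, 0.2]
gripper_width: 0.002
```

play_rows --pt "0.06 0 0 0 0 0" --pt "0 0 0 0 0 0" --pt "0 0 0 0 0 0"

```text
clock: 29.83
tcp_pos: [0.6677, -0.0433, 0.0195]
ee_rot: [[0.0, 1.0, -0.019], [0.0, -0.019, -1.0], [-1.0, 0.0, -0.0]]
wrist_force: [-0.7, 0.9, 0.0]
gripper_width: 0.007
```

play_rows --pt "0.06 0 0 0 0 0" --pt "0 0 0 0 0 0" --pt "0 0 0 0 0 0"

```text
clock: 30.08
tcp_pos: [0.6702, -0.0433, 0.0196]
ee_rot: [[0.0, 1.0, -0.019], [-0.0, -0.019, -1.0], [-1.0, 0.0, 0.0]]
wrist_force: [0.0, 0.8, -0.6]
gripper_width: 0.005
```

play_rows --pt "0.06 0 0 0 0 0" --pt "0 0 0 0 0 0" --pt "0 0 0 0 0 0"

```text
clock: 30.33
tcp_pos: [0.6715, -0.0433, 0.0195]
ee_rot: [[-0.002, 1.0, -0.018], [0.0, -0.018, -1.0], [-1.0, -0.002, -0.0]]
wrist_force: [-2.9, -0.2, 1.4]
gripper_width: 0.005
```

play_rows --pt "0.06 0 0 0 0 0" --pt "0 0 0 0 0 0" --pt "0 0 0 0 0 0"

```text
clock: 30.58
tcp_pos: [0.6723, -0.0432, 0.0193]
ee_rot: [[-0.005, 1.0, -0.018], [0.0, -0.018, -1.0], [-1.0, -0.005, -0.0]]
wrist_force: [-7.0, -0.9, 2.9]
gripper_width: 0.004
```

play_rows --pt "0.06 0 0 0 0 0" --pt "0 0 0 0 0 0" --pt "0 0 0 0 0 0"

```text
clock: 30.83
tcp_pos: [0.6737, -0.0432, 0.0192]
ee_rot: [[-0.008, 1.0, -0.018], [0.0, -0.018, -1.0], [-1.0, -0.008, -0.0]]
wrist_force: [-8.2, -0.0, 4.4]
gripper_width: 0.005
```

play_rows --pt "0.06 0 0 0 0 0" --pt "0 0 0 0 0 0" --pt "0 0 0 0 0 0"

```text
clock: 31.08
tcp_pos: [0.6758, -0.0432, 0.0187]
ee_rot: [[-0.008, 1.0, -0.018], [0.0, -0.018, -1.0], [-1.0, -0.008, -0.0]]
wrist_force: [-9.0, 0.0, 3.3]
gripper_width: 0.004
```

```bash
python3 look.py scene 220 230 200 150 4 pics/s19.png
```

```text
31.1333 [ 0.6759 -0.0433  0.0187] [-8.3  0.7  2.9]
```

View pics/s19.png

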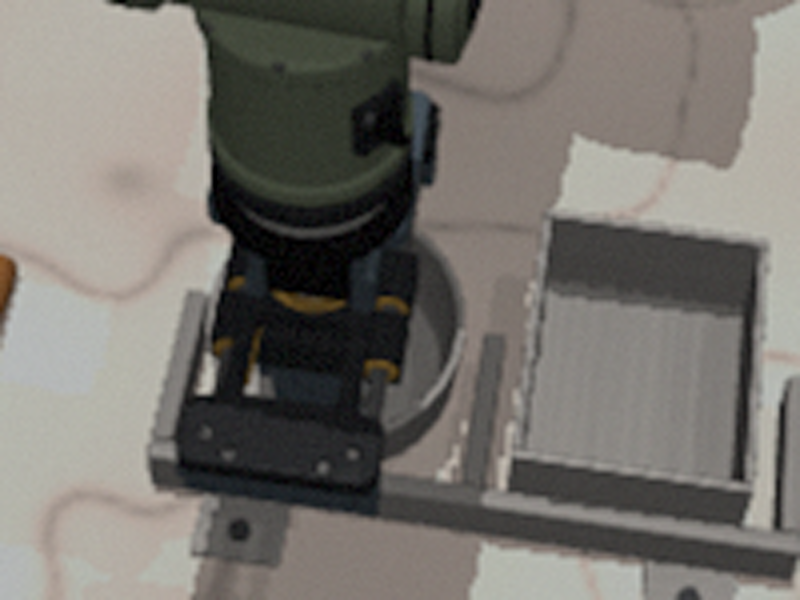

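play_rows --pt "-0.1 0 0 0 0 0" --pt "-0.1 0 0 0 0 0" --pt "-0.1 0 0 0 0 0" --pt "0 0 0 0 0 0"

```text
clock: 31.47
tcp_pos: [0.6681, -0.0433, 0.02]
ee_rot: [[0.002, 1.0, -0.019], [-0.0, -0.019, -1.0], [-1.0, 0.002, 0.0]]
wrist_force: [-0.4, -0.1, -1.5]
gripper_width: 0.004
```

play_rows --pt "-0.1 0 0 0 0 0" --pt "-0.2 0 0 0 0 0" --pt "-0.2 0 0 0 0 0" --pt "0 0 0 0 0 0" --pt "0 0 0.4 0 0 0" --pt "0 0 0.8 0 0 0" --pt "0 0 0.8 0 0 0" --pt "-0.3 0 0.8 0 0 0"

```text
clock: 32.13
tcp_pos: [0.637, -0.0433, 0.1326]
ee_rot: [[0.002, 1.0, -0.018], [-0.0, -0.018, -1.0], [-1.0, 0.002, -0.0]]
wrist_force: [1.1, 0.0, 0.6]
gripper_width: 0.004
```

play_rows --pt "-0.9 0 0.3 0 0 0" --pt "-0.9 0 0 0 0 0" --pt "-0.9 0 0 0 0 0" --pt "-0.9 0 0 0 0 0" --pt "-0.9 0 0 0 0 0" --pt "0 0 0 0 0 0"

```text
clock: 32.63
tcp_pos: [0.4476, -0.0428, 0.143]
ee_rot: [[-0.007, 1.0, -0.019], [0.001, -0.019, -1.0], [-1.0, -0.007, -0.0]]
wrist_force: [-1.2, -0.2, -0.5]
gripper_width: 0.005
```

```bash
python3 look.py scene 220 230 200 150 4 pics/s20.png;  python3 look.py top 200 130 160 100 5 pics/t20.png
```

```text
32.6833 [ 0.4522 -0.0431  0.1438] [ 1.2  0.4 -0. ]
32.7333 [ 0.4551 -0.0433  0.1443] [ 0.6 -0.6  0.4]
```

View pics/t20.png

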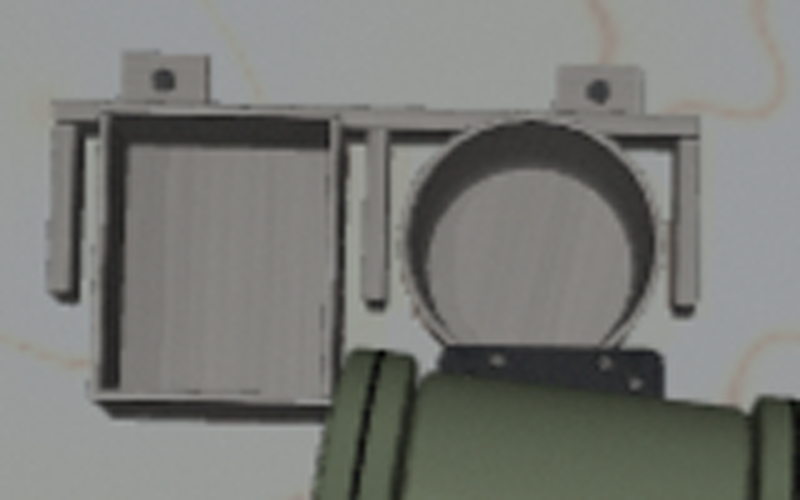

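View pics/s20.png

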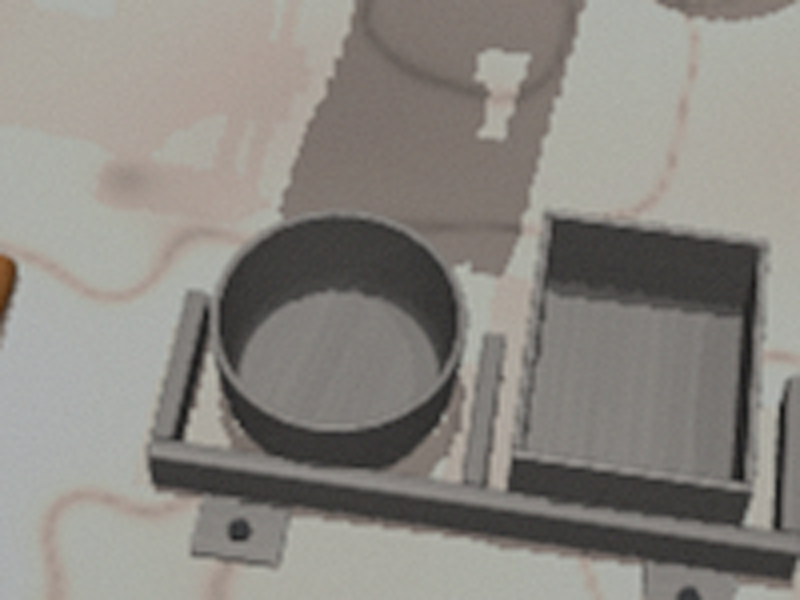

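play_rows --pt "0.4 0 0 0 0 0" --pt "0.9 0 0 0 0 0" --pt "0.9 0 0 0 0 0" --pt "0.9 0 0 0 0 0" --pt "0.9 0 0 0 0 0" --pt "0.6 0 0 0 0 0" --pt "0 0 0 0 0 0" --pt "0 0 -0.4 0 0 0"

```text
clock: 33.4
tcp_pos: [0.6444, -0.0434, 0.1294]
ee_rot: [[0.007, 1.0, -0.018], [-0.001, -0.018, -1.0], [-1.0, 0.007, 0.0]]
wrist_force: [0.3, 0.7, 0.1]
gripper_width: 0.005
```

play_rows --pt "0 0 -0.8 0 0 0" --pt "0 0 -0.8 0 0 0" --pt "0 0 -0.8 0 0 0" --pt "0 0 -0.3 0 0 0" --pt "0 0 0 0 0 0" --pt "0.2 0 0 0 0 0" --pt "0.2 0 0 0 0 0" --pt "0 0 0 0 0 0"

```text
clock: 34.07
tcp_pos: [0.66, -0.0435, 0.0223]
ee_rot: [[0.008, 1.0, -0.019], [-0.001, -0.019, -1.0], [-1.0, 0.008, 0.0]]
wrist_force: [0.2, 0.0, 0.8]
gripper_width: 0.005
```

play_rows --pt "0.1 0 -0.08 0 0 0" --pt "0.08 0 0 0 0 0" --pt "0.04 0 0 0 0 0" --pt "0 0 0 0 0 0" --pt "0 0 0 0 0 0"

```text
clock: 34.48
tcp_pos: [0.6644, -0.0433, 0.0166]
ee_rot: [[0.0, 1.0, -0.019], [-0.0, -0.019, -1.0], [-1.0, 0.0, 0.0]]
wrist_force: [-0.3, -0.4, 0.8]
gripper_width: 0.006
```

play_rows --pt "0.03 0 0 0 0 0" --pt "0 0 0 0 0 0" --pt "0 0 0 0 0 0"

```text
clock: 34.73
tcp_pos: [0.6656, -0.0433, 0.0164]
ee_rot: [[0.0, 1.0, -0.019], [-0.0, -0.019, -1.0], [-1.0, 0.0, 0.0]]
wrist_force: [0.4, -0.6, -0.7]
gripper_width: 0.002
```

play_rows --pt "0.03 0 0 0 0 0" --pt "0 0 0 0 0 0" --pt "0 0 0 0 0 0"

```text
clock: 34.98
tcp_pos: [0.6669, -0.0433, 0.0164]
ee_rot: [[0.0, 1.0, -0.019], [-0.0, -0.019, -1.0], [-1.0, 0.0, 0.0]]
wrist_force: [-0.7, -0.8, -0.1]
gripper_width: 0.007
```

play_rows --pt "0.04 0 0 0 0 0" --pt "0 0 0 0 0 0" --pt "0.04 0 0 0 0 0" --pt "0 0 0 0 0 0" --pt "0 0 0 0 0 0"

```text
clock: 35.4
tcp_pos: [0.6701, -0.0433, 0.0164]
ee_rot: [[0.0, 1.0, -0.019], [-0.0, -0.019, -1.0], [-1.0, 0.0, 0.0]]
wrist_force: [-0.8, -0.3, 0.1]
gripper_width: 0.006
```

play_rows --pt "0.03 0 0 0 0 0" --pt "0 0 0 0 0 0" --pt "0 0 0 0 0 0"

```text
clock: 35.65
tcp_pos: [0.6708, -0.0433, 0.0163]
ee_rot: [[-0.001, 1.0, -0.019], [0.0, -0.019, -1.0], [-1.0, -0.001, -0.0]]
wrist_force: [-1.1, -0.5, 0.9]
gripper_width: 0.008
```

play_rows --pt "0.03 0 0 0 0 0" --pt "0 0 0 0 0 0" --pt "0 0 0 0 0 0"

```text
clock: 35.9
tcp_pos: [0.6714, -0.0433, 0.0163]
ee_rot: [[-0.002, 1.0, -0.019], [0.0, -0.019, -1.0], [-1.0, -0.002, -0.0]]
wrist_force: [-4.0, 0.3, 1.6]
gripper_width: 0.006
```

play_rows --pt "0.03 0 0 0 0 0" --pt "0 0 0 0 0 0" --pt "0 0 0 0 0 0"

```text
clock: 36.15
tcp_pos: [0.6718, -0.0433, 0.0162]
ee_rot: [[-0.004, 1.0, -0.018], [0.0, -0.018, -1.0], [-1.0, -0.004, -0.0]]
wrist_force: [-5.9, -0.5, 2.4]
gripper_width: 0.004
```

The bowl is blocked by the fence: force climbs with almost no motion, at the same position as before. I'll back off gently and lift out.

play_rows --pt "-0.05 0 0 0 0 0" --pt "-0.1 0 0 0 0 0" --pt "-0.2 0 0 0 0 0" --pt "-0.3 0 0 0 0 0" --pt "0 0 0.3 0 0 0" --pt "0 0 0.8 0 0 0" --pt "0 0 0.8 0 0 0" --pt "0 0 0.8 0 0 0"

```text
clock: 36.82
tcp_pos: [0.6483, -0.0433, 0.1268]
ee_rot: [[0.002, 1.0, -0.019], [-0.0, -0.019, -1.0], [-1.0, 0.002, 0.0]]
wrist_force: [0.7, -0.4, 0.0]
gripper_width: 0.002
```

play_rows --pt "-0.5 0 0.5 0 0 0" --pt "-0.9 0 0.3 0 0 0" --pt "-0.9 0 0 0 0 0" --pt "-0.9 0 0 0 0 0" --pt "-0.9 0 0 0 0 0" --pt "-0.9 0 0 0 0 0" --pt "-0.4 0 0 0 0 0" --pt "0 0 0 0 0 0"

```text
clock: 37.48
tcp_pos: [0.4288, -0.0432, 0.1577]
ee_rot: [[0.001, 1.0, -0.019], [-0.0, -0.019, -1.0], [-1.0, 0.001, 0.0]]
wrist_force: [-0.3, -0.4, 0.4]
gripper_width: 0.006
```

```bash
python3 - <<'E'
from h import *
t=cams.grab_frame('top');s=cams.grab_frame('scene');cv2.imwrite('pics/tG.png',t);cv2.imwrite('pics/sG.png',s)
crop(t,200,130,160,100,5,'pics/tGc.png')
st=monitor.get_state();print(st['clock'],st['tcp_pos'],st['wrist_force'])
for a,b in (('top0','tG'),('scene0','sG')):
    d=cv2.absdiff(cv2.imread(f'pics/{a}.png'),cv2.imread(f'pics/{b}.png')).max(2)
    cv2.imwrite(f'pics/d_{b}.png',np.clip(d.astype(int)*3,0,255).astype(np.uint8))
E
```

```text
37.5833 [ 0.43311071 -0.04345042  0.15790568] [-0.2332269   0.04916182  0.10964233]
```

View pics/tGc.png

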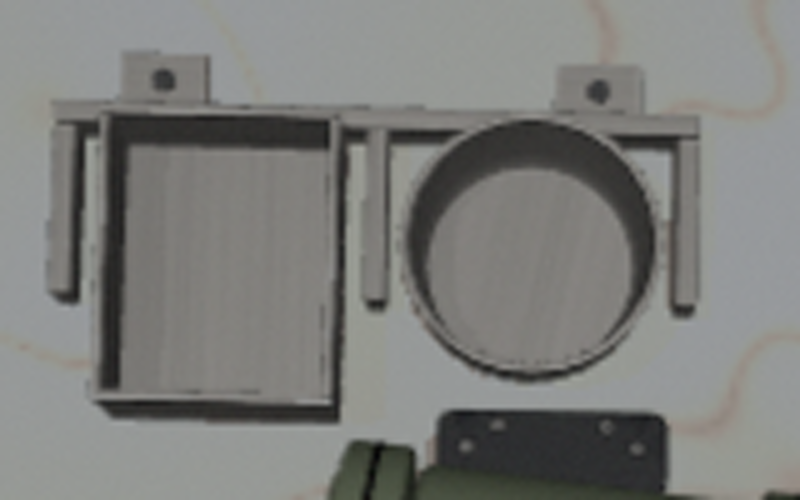

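View pics/sG.png

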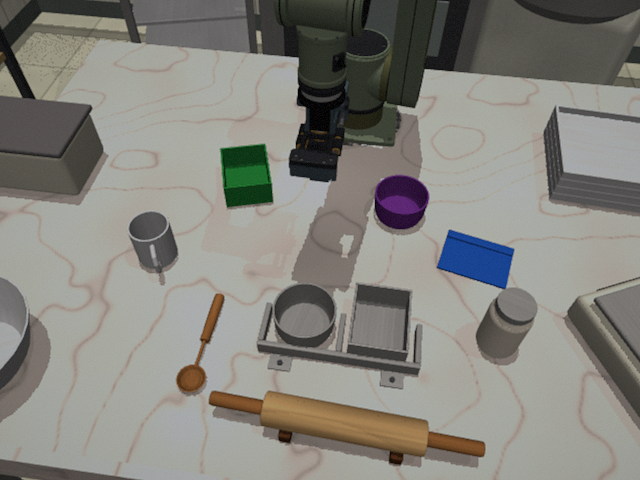

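View pics/d_tG.png

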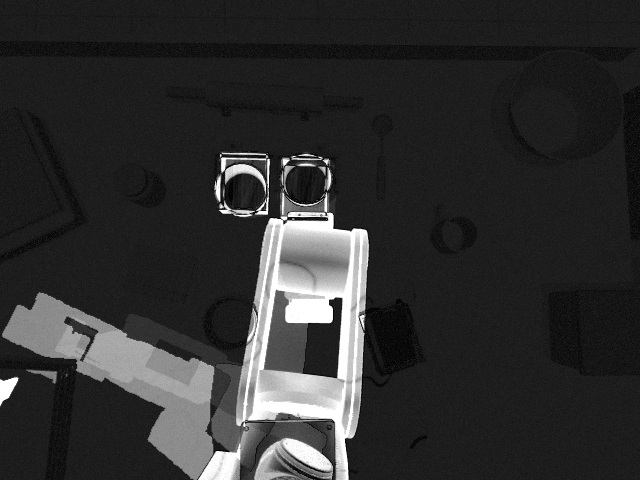

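```bash
python3 -c "
from workcell import job
print(job.close_job())"
```

```text
the job is handed in; nothing more can be done
None
```

The swap is done and handed in at about 37.6 s: the tin is in the left bay and the bowl in the right bay, both against the back fence. I slid both along the bench without lifting them. I dragged the bowl with the closed fingers inside it and parked it to the right. I then moved the tin by its front wall and brought the bowl back.

**What the last checks showed**
- **Tin:** it stopped dead under 15–17 N, at the position predicted for being home. In the top camera its back edge lies on the fence face and its angle matches the rail's to within about 0.5°. The scene camera scattered more on the angle, up to about 1.5° along the sides.
- **Bowl:** a final gentle push of about 6 N was blocked at the same spot as the two earlier ones.
- **Rest of the bench:** comparing the top camera's first and last pictures shows no change to the canister, mug, scraper, spoon, purple bowl or green tin. The gripper was clear of everything.

**What disagreed**
- **Bowl position:** the cameras differed by about 6 mm on the bowl's centre (x = 0.628 m from the top, 0.634 m from the scene; about 0.633 m is home). I relied on the pushes, which suggest a gap of 1 mm at most.
- **Second bowl push:** the arm gave about 3.5 mm under 8–9 N. I did not find the cause. The pictures afterwards showed the bowl unmoved and upright.

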